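# Lay out the jar-filling tray by its template

## Task

Make up the jar-filling kit on the white tray as its drawn template shows: stand the red funnel, wide mouth down, on the large red ring, lay the steel scoop inside its blue outline with its little cup on the round end, and slide the orange-handled scraper blade first into the sloping green case on the tray until its handle rests on the case's mouth. Leave the steel cup that already stands on the tray, the second steel cup and the brass lid where they are.

Things in the scene. Friction and masses are not known exactly. Their poses are not given: they have to be found in the camera images.
- tray: White fixed tray, 260 (x) x 370 (y) mm, with a grey rim 11 mm high. Origin: centre of its underside, on the bench; z up. Its flat floor is 6 mm above the bench. The robot's side is -x.
- mark_funnel: Drawn spot for the funnel on the tray floor: red ring 112 mm across with a small red ring in its middle; flat print. Origin: its centre, on the tray floor.
- mark_cup: Drawn spot for the steel cup: black ring 80 mm across, already occupied by cup_tray. Origin: its centre, on the tray floor. The funnel's and the cup's rings may be either way round on the tray.
- mark_scoop: Drawn blue outline for the scoop on the tray floor: a bar with a round end, in the front half of the tray, 192 mm long. Flat print. Origin on the tray floor where the origin of a rightly laid scoop goes; x along the bar towards the round end, z up.
- mark_scoop_head (a point): Centre of the round end of the blue outline, 65 mm along +x of mark_scoop, on the tray floor.
- mark_scoop_end (a point): Point near the plain end of the blue outline, 85 mm along -x of mark_scoop, on the tray floor.
- case: Green flat case fixed on the tray on a grey foot, leaning 30 degrees from vertical, mouth up and towards the tray's right edge (-y of the tray). Origin: centre of the cavity's floor. z: along the cavity, out of the mouth (the scraper goes in along -z); x: along its width (67 mm); y: along its thickness (12 mm), level, roughly along the tray's x. Cavity 88 mm deep (mouth centre at z = 88 mm), walls 5 mm.
- scraper: Flat scraper, 145 mm: steel blade 60 (x) x 8 (y) x 85 mm long (z), lowest 12 mm narrowed to 48 x 4 mm; above it an orange handle 44 (x) x 16 (y) mm, from z = 85 to 145 mm. Origin: middle of the blade's lower edge, z towards the handle. Both faces alike. 120 g. Starts upright in rack. In the case its shoulders stop on the mouth, the origin then 3 mm above the cavity floor.
- rack: Grey fixed draining rack on the bench, 100 x 60 mm foot, 50 mm high, with a vertical slot 64 x 11 mm (slot floor 8 mm above the bench) that holds the scraper's blade; x along the slot's width, y along its thickness. Origin: centre of its underside.
- funnel: Red plastic funnel standing mouth down, spout up. Mouth 100 mm across at the bottom, tapering to 26 mm across at 52 mm height; spout 26 to 22 mm across from there to its top at 100 mm. About 70 g. Origin: centre of the mouth (underside); z up along the spout.
- scoop: Steel scoop lying flat, 180 mm: straight handle bar 16 mm wide, 18 mm high (all on the surface) from x = -90 to +45 mm, and a round cup 50 mm across, 30 mm high, centred at x = +65 mm. Origin: underside, on the centre line, 65 mm from the cup's centre; x along the handle towards the cup, z up. 110 g; centre of mass near x = +5 mm.
- scoop_head (a point): Centre of the underside of the scoop's cup (x = +65 mm of the scoop).
- scoop_end (a point): Point on the underside near the handle's free end (x = -85 mm of the scoop).
- cup_tray: Stainless cup, 72 mm across the rim, 68 mm high, loose, already standing on its black ring on the tray. Origin: centre of its underside. Leave alone.
- cup_bench: Second stainless cup, same size, loose on the bench beyond the tools. Origin: centre of its underside. Leave alone.
- jar_lid: Brass-coloured jar lid, 72 mm across, 12 mm high, loose on the bench between the scoop and the tray. Origin: centre of its underside. Leave alone.
There are look-alikes about, which are no part of the job. Leave any purple or turquoise look-alike of the scoop alone.

How it is judged:
At the end, for the whole second after the job is handed in: Funnel upright (0.1 rad), mouth down, on the tray within 12 mm of its red ring's centre; scoop flat on the tray, cup and handle-end points within 12 mm of the outline's; scraper blade first in the case (in line to 0.1 rad), handle within 5 mm of resting on the mouth; all three at rest (horizontal distance between funnel and mark_funnel below 0.012 m and z of funnel in the frame of tray between 0 and 0.012 m and angle between each of funnel, scoop's own z axis and vertical below 0.1 rad and horizontal distance between scoop_head and mark_scoop_head below 0.012 m and horizontal distance between scoop_end and mark_scoop_end below 0.012 m and z of scoop in the frame of tray below 0.012 m and z of scraper in the frame of case below 0.008 m and x of scraper in the frame of case between -0.01 and 0.01 m and y of scraper in the frame of case between -0.006 and 0.006 m and angle between the z axis of scraper and the z axis of case, either way round below 0.1 rad and linear speed of each of funnel, scoop, scraper below 0.03 m/s); the robot touches nothing.
It fails at once if the steel cup on the tray is shifted by more than 20 mm or tipped by more than 0.3 rad (distance of cup_tray from where it was at the start of the episode above 0.02 m or angle between cup_tray's own z axis and vertical above 0.3 rad).
It fails at once if the steel cup on the bench is shifted by more than 20 mm or tipped by more than 0.3 rad (distance of cup_bench from where it was at the start of the episode above 0.02 m or angle between cup_bench's own z axis and vertical above 0.3 rad).
It fails at once if the jar lid is shifted by more than 20 mm or tipped by more than 0.3 rad (distance of jar_lid from where it was at the start of the episode above 0.02 m or angle between jar_lid's own z axis and vertical above 0.3 rad).
It also fails if it takes over 72 s, if anything falls off the work surface, if the arm or the gripper's body presses on something with over 40 N, if the wrist force passes 120 N, or if a joint passes its speed limit or range.

## Robot

A 6-joint arm with a two-finger parallel gripper is mounted at the origin on the work surface. World frame = base frame: x ahead of the robot, y to its left, z up, the work surface at z = 0. Lengths are in m, angles in rad, forces in N, time in s.
With the tool pointing down it reaches from about 0.15 to 0.775 m from the base axis. Payload 6.1 kg.
Tool frame: the origin (TCP) lies midway between the tips of the shut fingers; the grasp point (between the pads) lies 19 mm behind it (ctrl.pinch_z is the distance from the TCP to the grasp point, in m); z points along the fingers, y is the direction in which the jaws open and shut (so a half turn about z gives the same grasp; the last joint's range is limited). The gripper opens to 85 mm and grips with 20 to 120 N. Pads are 22 mm wide; open, the fingers measure 114 mm over their backs; the gripper's body (76 mm by 85 mm) begins 54 mm behind the grasp point. The pads swing forward as they close: fully open they stand 13 mm farther back than shut.
Start: joints at [1.3, 0.126, -0.04, 1.405, 0, 1.571], TCP at [0.14, 0.506, 0.231] pointing down, gripper open.
Joint ranges: [-2.72, 2.72], [-0.95, 1.95], [-1.27, 1.35], [-1.78, 2.02], [-1.46, 1.47], [-3.14, 3.14]. Speed limits (rad/s): [2.39, 2.39, 3.01, 3.14, 3.14, 3.14].

## Interface

Orientations are given as a unit quaternion [w, x, y, z].
In Python, from workcell import ctrl gives the robot as it stands.
- The arm moves only by the tool step_arm, never from a script. Its argument "targets" is a list of rows, each an object of numbers: "gripper": the gripper's target within -1 to 1 (shut at 1, half-way at 0, fully open at -1); "x", "y", "z": the shift along the world's x, y, z in units of 60 mm (1.0 is 60 mm); "rx", "ry", "rz": the turn, a rotation vector about the world's x, y, z in units of 5 degrees (1.0 is 5 degrees). In form: [{"gripper": .., "x": .., "y": .., "z": .., "rx": .., "ry": .., "rz": ..}, ...]. A call has 1 to 20 rows; each row shifts and turns the pose as measured when the row begins; what a row does not reach is not made up. A row lasts 1/8 s, in which the tool goes at most 62.5 mm and 10.7 degrees, less where a joint would pass 70% of its speed; a pose out of reach is approached as far as the arm can. A call is refused whole if a number of a shift passes 1 or a number of a turn 1, either way. A call with a gripper value outside its range is refused whole. The fingers move at their own pace and stop on an object; "force" is the grip in N (left out, the last holds). Time passes only in rows, so rows that do not move let the fingers close. It gives the time, the measured TCP pose, the force and the opening at its end, in the units of the state.
- ctrl.observe(): the state, without advancing time (a new reading comes with each control period).
- ctrl.camera(name): name is "side" or "top" or "wrist"; returns a dict with "pixels" (420x560x3 uint8, red, green, blue), "K" (3x3 intrinsics, pixels), "k1" (the pictures are not rectified: a ray, as slopes to the right and down, at radius r is drawn at 1 + k1 r^2 times it, then the intrinsics apply), "world_to_cam" (4x4, takes a point from world to camera coordinates); the wrist camera has in their place "hand_eye" (4x4, takes a point from camera to tool coordinates, whose origin is the TCP and whose axes are the flange's). Camera axes: x right, y down, z forward; pixel columns grow to the right and rows downward; lengths in m; the calibration is good to about 2 mm. A picture is of the moment at which its call begins: read the wrist's pose just before it. There is no depth.
- ctrl.job_done(): hands the job in, once; it reports no verdict.
The state is a dict: "t": time; "joint_pos": joint angles; "qd": joint speeds; "joint_efforts": joint torques, N m; "tool_pos": TCP position; "orientation": TCP orientation; "contact_force": force on the tool from outside, world axes, zero at the start; "wrist_torque": the same for the moment, N m; "finger_gap": finger opening in m.
Only numpy, scipy, OpenCV 4.12 (cv2) and the standard library are available. Lean on these libraries where they do the work, as an engineer would, in place of code of your own. Each camera call takes 0.05 s, during which the arm holds its last target.

## Working session

There is one attempt and no reset: what is moved stays moved. The work goes in short steps, Python scripts to look and compute and a tool call to move; the robot and the scene stay as the last step left them, time stands still between calls to the robot, and variables do not carry over. Pictures are saved under pics/ and viewed, and the job is handed in when it is done.

Besides the shell and the picture viewer there is one more tool, called after "Call:" as name(argument=value, ...) on one line, values as JSON. step_arm: Moves the arm, as the interface text tells. Its arguments: {"type":"object","properties":{"targets":{"type":"array"},"force":{"type":"number"}},"required":["targets"]}

```bash
ls; mkdir -p pics; cat > h.py <<'E'
import numpy as np, cv2, json
from workcell import ctrl
from scipy.spatial.transform import Rotation as R
def snap(n,fn=None):
    s=ctrl.observe(); c=ctrl.camera(n)
    if n=='wrist':
        q=s['orientation']; T=np.eye(4); T[:3,:3]=R.from_quat([q[1],q[2],q[3],q[0]]).as_matrix(); T[:3,3]=s['tool_pos']
        c['c2w']=T@np.array(c['hand_eye'])
    else: c['c2w']=np.linalg.inv(np.array(c['world_to_cam']))
    if fn: cv2.imwrite('pics/'+fn+'.png',cv2.cvtColor(c['pixels'],cv2.COLOR_RGB2BGR)); np.save('pics/'+fn+'.npy',dict(px=c['pixels'],K=np.array(c['K']),k1=c['k1'],c2w=c['c2w']),allow_pickle=True)
    return c
def load(fn): return np.load('pics/'+fn+'.npy',allow_pickle=True).item()
def rays(c,uv):
    uv=np.asarray(uv,float).reshape(-1,1,2)
    n=cv2.undistortPoints(uv,np.array(c['K'],float),np.array([c['k1'],0,0,0,0],float)).reshape(-1,2)
    d=np.c_[n,np.ones(len(n))]@c['c2w'][:3,:3].T
    return c['c2w'][:3,3],d
def onplane(c,uv,z):
    o,d=rays(c,uv); return o+d*((z-o[2])/d[:,2])[:,None]
def proj(c,P):
    w=np.linalg.inv(c['c2w']); P=np.atleast_2d(P)@w[:3,:3].T+w[:3,3]
    n=P[:,:2]/P[:,2:]; r2=(n**2).sum(1,keepdims=True); n=n*(1+c['k1']*r2)
    K=np.array(c['K']); return n@K[:2,:2].T+K[:2,2]
E
python3 - <<'E'
from h import *
for n in ('side','top','wrist'):
    c=snap(n,n+'0'); print(n,c['k1'],c['c2w'].round(3).tolist(),np.array(c['K']).round(1).tolist())
print(ctrl.observe())
E
```

```text
pics
side -0.07154976985573144 [[0.966, -0.191, 0.174, 0.251], [-0.258, -0.664, 0.702, -1.15], [-0.019, -0.723, -0.691, 1.105], [0.0, 0.0, 0.0, 1.0]] [[476.8, 0.0, 283.1], [0.0, 476.8, 203.4], [0.0, 0.0, 1.0]]
top 0.05468320890980013 [[0.017, -0.994, 0.107, 0.371], [-1.0, -0.02, -0.023, -0.051], [0.025, -0.107, -0.994, 1.367], [0.0, 0.0, 0.0, 1.0]] [[517.0, 0.0, 280.0], [0.0, 517.0, 203.6], [0.0, 0.0, 1.0]]
wrist -0.059014601653994754 [[0.266, 0.929, 0.258, 0.075], [0.964, -0.256, -0.073, 0.524], [-0.002, 0.268, -0.963, 0.374], [0.0, 0.0, 0.0, 1.0]] [[377.8, 0.0, 274.0], [0.0, 377.8, 209.2], [0.0, 0.0, 1.0]]
{'t': 0.15, 'joint_pos': array([ 1.29998477e+00,  1.26210879e-01, -4.03426785e-02,  1.40538274e+00,
       -2.78840286e-05,  1.57079425e+00]), 'qd': array([ 0.00033726, -0.00053945,  0.00392683,  0.0016404 ,  0.00249771,
       -0.00156232]), 'joint_efforts': array([-1.21154544e-04, -4.36272848e+01,  3.53151655e+01,  1.34154473e-02,
       -1.81071073e-05,  1.97981556e-06]), 'tool_pos': array([0.14037265, 0.50557598, 0.23073865]), 'orientation': array([-6.31301506e-05,  1.34991326e-01,  9.90846616e-01, -5.66652084e-04]), 'contact_force': array([-1.28824329,  0.43499942, -0.77258277]), 'wrist_torque': array([ 0.02515531,  0.02955817, -0.03231273]), 'finger_gap': 0.0850468404384381}
```

View pics/top0.png

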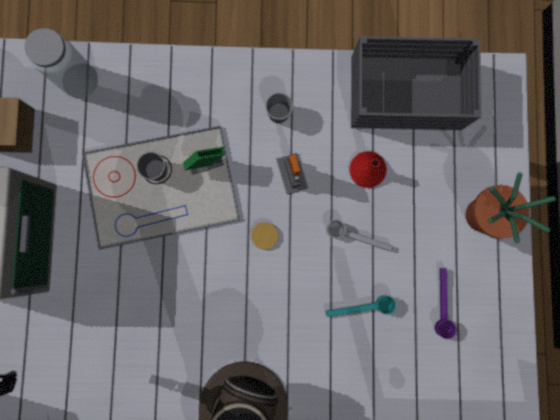

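View pics/side0.png

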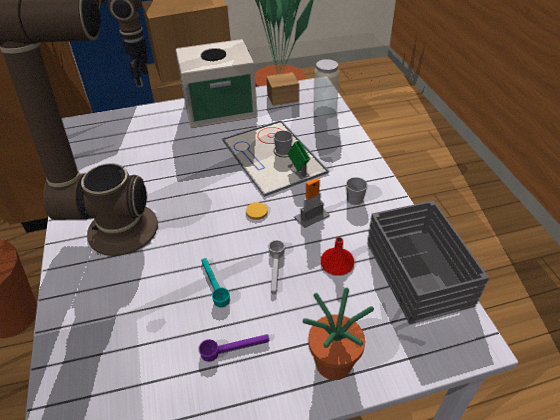

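View pics/wrist0.png

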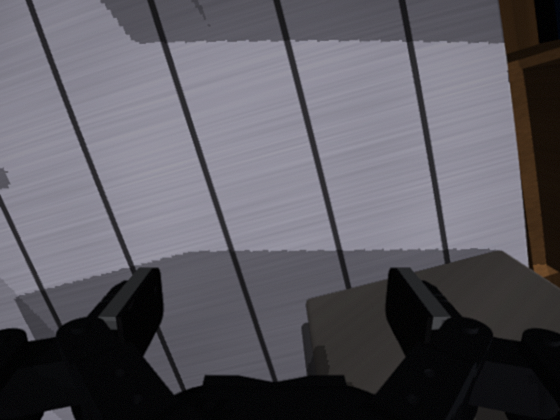

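Top view: tray at left (corners about (85,152), (220,129), (238,218), (101,246)), red ring (115,177), blue outline head (126,224); rack and scraper at (295,172), funnel (368,169), scoop with cup (336,229) and handle end (395,248). Next I measure with masks.

```bash
python3 - <<'E'
from h import *
c=load('top0'); px=c['px']; hsv=cv2.cvtColor(px,cv2.COLOR_RGB2HSV)
big=cv2.resize(cv2.cvtColor(px,cv2.COLOR_RGB2BGR)[110:260,75:275],None,fx=4,fy=4,interpolation=cv2.INTER_CUBIC); cv2.imwrite('pics/topA.png',big)
big=cv2.resize(cv2.cvtColor(px,cv2.COLOR_RGB2BGR)[130:270,240:430],None,fx=4,fy=4,interpolation=cv2.INTER_CUBIC); cv2.imwrite('pics/topB.png',big)
c=load('side0'); px=c['px']
big=cv2.resize(cv2.cvtColor(px,cv2.COLOR_RGB2BGR)[115:200,215:335],None,fx=6,fy=6,interpolation=cv2.INTER_CUBIC); cv2.imwrite('pics/sideA.png',big)
big=cv2.resize(cv2.cvtColor(px,cv2.COLOR_RGB2BGR)[165:300,240:380],None,fx=4,fy=4,interpolation=cv2.INTER_CUBIC); cv2.imwrite('pics/sideB.png',big)
E
```

```text
(no output)
```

View pics/topA.png

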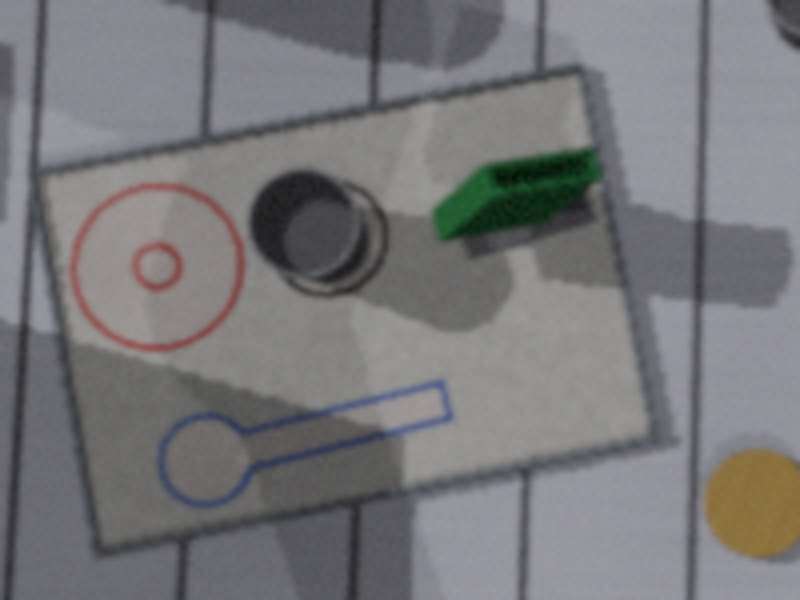

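View pics/topB.png

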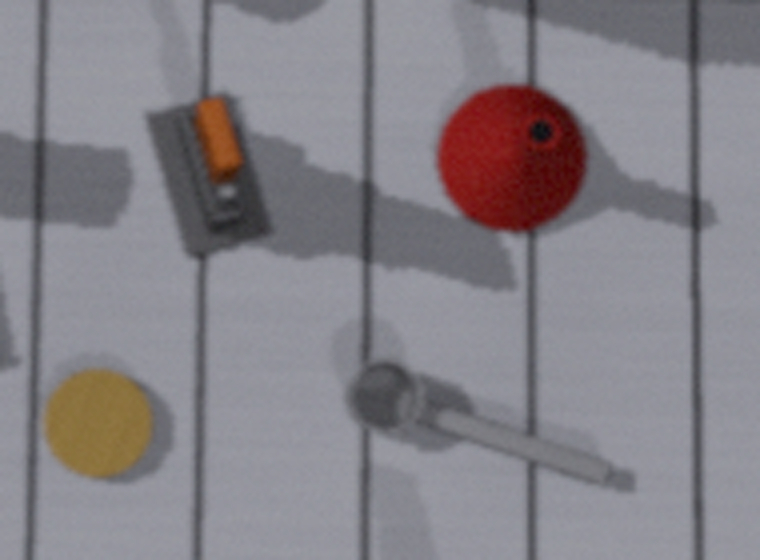

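View pics/sideA.png

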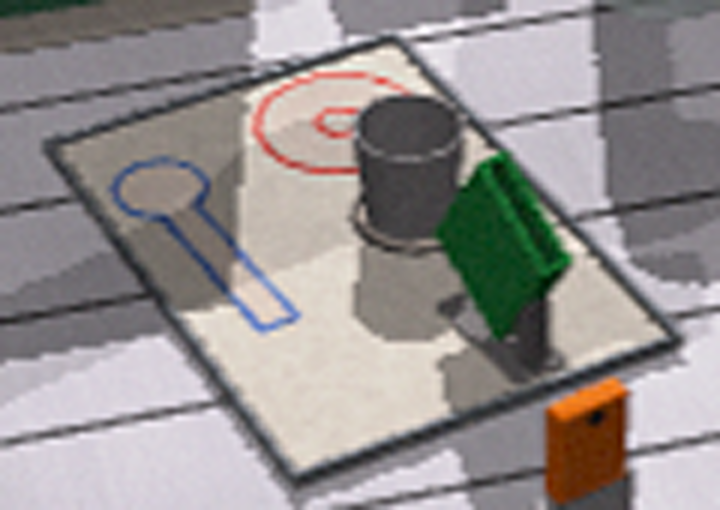

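View pics/sideB.png

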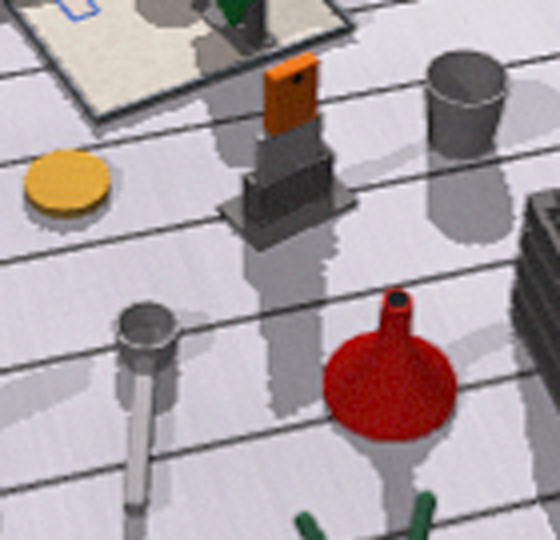

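```bash
python3 - <<'E'
from h import *
A=lambda p:np.array(p,float)/4+[75-.375,110-.375]
B=lambda p:np.array(p,float)/4+[240-.375,130-.375]
c=load('top0'); px=c['px']; hsv=cv2.cvtColor(px,cv2.COLOR_RGB2HSV)
f=lambda n,P:print(n,(np.round(P,4)*1000).tolist())
f('tray corners top z.011',onplane(c,A([[40,172],[582,70],[660,440],[100,552]]),.011))
# red ring
h,s,v=hsv[...,0].astype(int),hsv[...,1],hsv[...,2]
red=(((h<8)|(h>172))&(s>90)).astype(np.uint8); m=red.copy(); m[:,:85]=0;m[:,150:]=0;m[:150]=0;m[210:]=0
y,x=np.nonzero(m); P=onplane(c,np.c_[x,y],.006)[:,:2]
r=np.hypot(*(P-P.mean(0)).T); o=P[r>.04]
a=np.linalg.lstsq(np.c_[2*o,np.ones(len(o))],(o**2).sum(1),rcond=None)[0]; f('ring',a[:2]); print(np.sqrt(a[2]+a[:2]@a[:2]),len(o))
blue=((h>105)&(h<130)&(s>70)).astype(np.uint8); blue[:,:100]=0;blue[:,200:]=0;blue[:190]=0;blue[250:]=0
y,x=np.nonzero(blue);P=onplane(c,np.c_[x,y],.006)[:,:2]; print(len(P)); f('rect',np.array(cv2.minAreaRect((P*1000).astype(np.float32))[0])/1000); print(cv2.minAreaRect((P*1000).astype(np.float32)))
np.save('pics/blue.npy',P)
m=red.copy(); m[:,:340]=0;m[:,400:]=0
y,x=np.nonzero(m);e=cv2.fitEllipse(cv2.findContours(m,0,1)[0][0]);print(e); f('funnel z0',onplane(c,[e[0]],.0)); 
f('funnel tip',onplane(c,B([[541,131]]),.1))
f('scoop cup rim',onplane(c,B([[381,396]]),.03)); f('scoop end',onplane(c,B([[608,476],[603,483],[615,468]]),.018)); f('neck',onplane(c,B([[440,418]]),.018))
f('handle top',onplane(c,B([[197,100],[221,94],[243,168],[215,178]]),.153))
f('rack foot',onplane(c,B([[148,115],[232,92],[272,235],[192,258]]),.005))
f('slot',onplane(c,B([[180,118],[240,218],[212,228]]),.05))
f('case mouth outer',onplane(c,A([[490,165],[597,150],[600,180]]),.10))
f('lid',onplane(c,B([[98,422]]),.012));f('cup2',onplane(c,[[279,107]],.068));f('cuptray',onplane(c,A([[307,225]]),.074))
E
```

```text
tray corners top z.011 [[641.4, 431.8, 11.0], [719.3000000000001, 80.9, 11.0], [472.9, 22.8, 11.0], [394.1, 380.0, 11.0]]
ring [581.6, 354.9]
0.053891779278340435 66
185
rect [471.9, 255.0]
((471.8879089355469, 254.99607849121094), (59.8419303894043, 189.271728515625), 15.509132385253906)
((367.4158020019531, 169.1171875), (35.68486785888672, 36.161956787109375), 122.71105194091797)
funnel z0 [[616.4, -315.90000000000003, 0.0]]
funnel tip [[615.8000000000001, -315.09999999999997, 100.0]]
scoop cup rim [[452.90000000000003, -225.39999999999998, 30.0]]
scoop end [[404.4, -375.40000000000003, 18.0], [399.8, -372.09999999999997, 18.0], [409.7, -380.0, 18.0]]
neck [[440.0, -265.7, 18.0]]
handle top [[619.9, -98.3, 153.0], [623.9, -112.60000000000001, 153.0], [579.5, -126.4, 153.0], [573.1, -109.8, 153.0]]
rack foot [[639.4, -71.4, 5.0], [656.3, -127.40000000000002, 5.0], [560.2, -155.4, 5.0], [543.6999999999999, -102.4, 5.0]]
slot [[629.0, -91.5, 50.0], [564.6, -131.20000000000002, 50.0], [557.6999999999999, -113.3, 50.0]]
case mouth outer [[635.0, 127.2, 100.0], [646.0, 61.5, 100.0], [627.1999999999999, 59.1, 100.0]]
lid [[433.40000000000003, -42.3, 12.0]]
cup2 [[761.1999999999999, -74.2, 68.0]]
cuptray [[599.3000000000001, 243.60000000000002, 74.0]]
```

Call:
step_arm(targets=[{"gripper": -1, "x": 0.6, "y": -0.52, "z": 0.1, "rx": 0, "ry": 0, "rz": -0.95}, {"gripper": -1, "x": 0.6, "y": -0.52, "z": 0.1, "rx": 0, "ry": 0, "rz": -0.95}, {"gripper": -1, "x": 0.6, "y": -0.52, "z": 0.1, "rx": 0, "ry": 0, "rz": -0.95}, {"gripper": -1, "x": 0.6, "y": -0.52, "z": 0.1, "rx": 0, "ry": 0, "rz": -0.95}, {"gripper": -1, "x": 0.6, "y": -0.52, "z": 0.1, "rx": 0, "ry": 0, "rz": -0.95}, {"gripper": -1, "x": 0.6, "y": -0.52, "z": 0.1, "rx": 0, "ry": 0, "rz": -0.95}, {"gripper": -1, "x": 0.6, "y": -0.52, "z": 0.1, "rx": 0, "ry": 0, "rz": -0.95}, {"gripper": -1, "x": 0.6, "y": -0.52, "z": 0.1, "rx": 0, "ry": 0, "rz": -0.95}, {"gripper": -1, "x": 0.6, "y": -0.52, "z": 0.1, "rx": 0, "ry": 0, "rz": -0.95}, {"gripper": -1, "x": 0.6, "y": -0.52, "z": 0.1, "rx": 0, "ry": 0, "rz": -0.95}, {"gripper": -1, "x": 0.6, "y": -0.52, "z": 0.1, "rx": 0, "ry": 0, "rz": -0.95}, {"gripper": -1, "x": 0.6, "y": -0.52, "z": 0.1, "rx": 0, "ry": 0, "rz": -0.95}, {"gripper": -1, "x": 0.6, "y": -0.52, "z": 0.1, "rx": 0, "ry": 0, "rz": -0.95}, {"gripper": -1, "x": 0, "y": 0, "z": 0, "rx": 0, "ry": 0, "rz": 0}])

```text
t: 1.9
tool_pos: [0.62, 0.0839, 0.305]
orientation: [-0.003, 0.637, 0.771, -0.003]
contact_force: [0.1, 1.1, -0.1]
finger_gap: 0.0858
```

```bash
python3 - <<'E'
from h import *
c=snap('wrist','w1'); print(ctrl.observe()['joint_pos'])
cv2.imwrite('pics/w1b.png',cv2.resize(cv2.imread('pics/w1.png'),None,fx=1.42,fy=1.42,interpolation=cv2.INTER_CUBIC))
E
```

```text
[1.35933035e-01 3.51617390e-01 4.11500688e-01 1.63977102e+00
 8.91208082e-04 1.51562275e+00]
```

View pics/w1b.png

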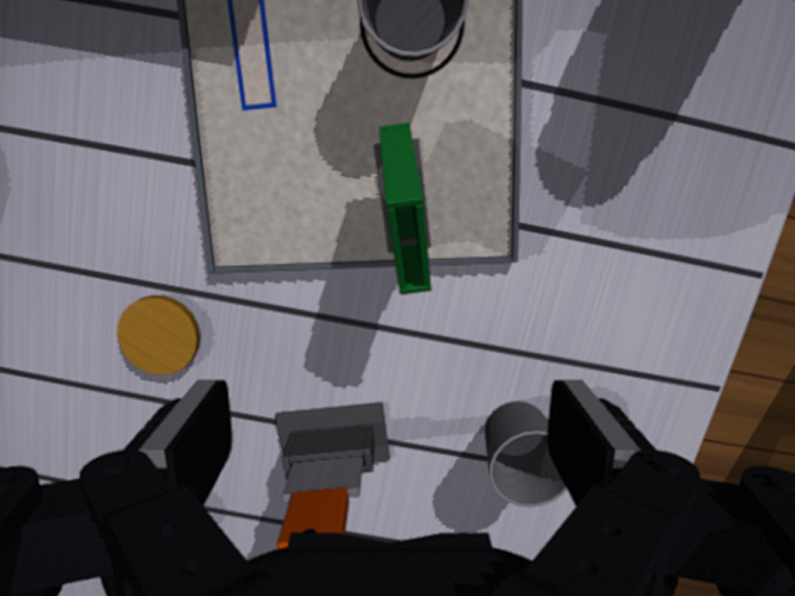

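```bash
python3 - <<'E'
from h import *
im=cv2.imread('pics/w1.png')
cv2.imwrite('pics/w1z.png',cv2.resize(im[80:215,230:350],None,fx=4.4,fy=4.4,interpolation=cv2.INTER_CUBIC))
im=cv2.imread('pics/w1.png')
cv2.imwrite('pics/w1y.png',cv2.resize(im[270:390,180:300],None,fx=4.8,fy=4.8,interpolation=cv2.INTER_CUBIC))
E
```

```text
(no output)
```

View pics/w1z.png

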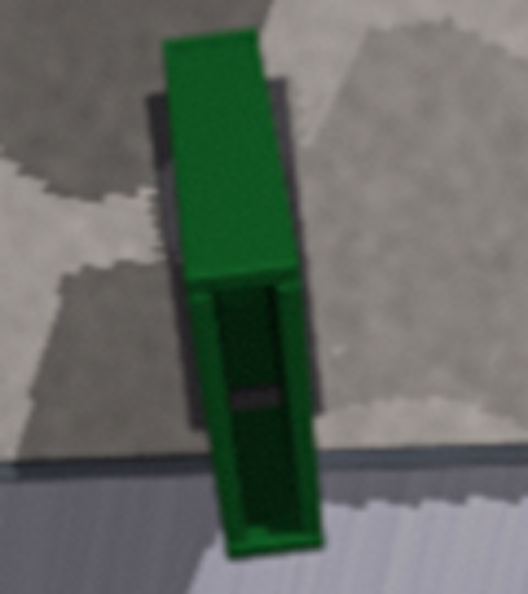

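View pics/w1y.png

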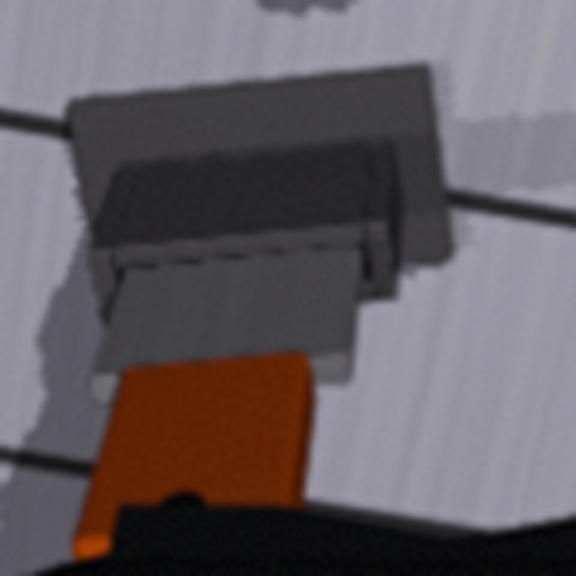

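```bash
python3 - <<'E'
from h import *
c=load('w1')
Z=lambda p:(np.array(p,float)+.5)/4.4-.5+[230,80]
uv=Z([[188,280],[300,270],[228,557],[323,546],[165,43],[257,31]])
obj=np.array([[-38.5,-11,88],[-38.5,11,88],[38.5,-11,88],[38.5,11,88],[-38.5,-11,-5],[-38.5,11,-5]])/1000
K=np.array(c['K'],float);D=np.array([c['k1'],0,0,0,0.])
ok,rv,tv=cv2.solvePnP(obj,uv,K,D)
Rc=cv2.Rodrigues(rv)[0]; Rw=c['c2w'][:3,:3]@Rc; tw=c['c2w'][:3,:3]@tv[:,0]+c['c2w'][:3,3]
print(Rw.round(3).tolist(),tw.round(4)); pr=cv2.projectPoints(obj,rv,tv,K,D)[0][:,0]; print((pr-uv).round(2).tolist())
print('tilt',np.degrees(np.arccos(Rw[2,2])),'lean az',np.degrees(np.arctan2(Rw[1,2],Rw[0,2])),'y az',np.degrees(np.arctan2(Rw[1,1],Rw[0,1])))
print('mouth',tw+Rw@[0,0,.088])
# check against top/side
for n in('top0','side0'):
    print(n,proj(load(n),obj@Rw.T+tw).round(1).tolist())
# tray corners from wrist
f=1.42
P=onplane(c,(np.array([[213,268],[516,258]])/f),.011);print('tray r corners',P.round(4).tolist(), np.degrees(np.arctan2(*(P[1]-P[0])[[1,0]])))
# rack
Y=lambda p:(np.array(p,float)+.5)/4.8-.5+[180,270]
print('foot left edge',onplane(c,Y([[70,102],[430,66],[450,262]]),.006).round(4).tolist())
print('rack top z.05',onplane(c,Y([[95,250],[388,220],[395,298]]),.05).round(4).tolist())
print('handle base z.093',onplane(c,Y([[123,372],[308,353]]),.093).round(4).tolist())
print('lid',onplane(c,np.array([[158,335]])/f,.012).round(4),'blue',onplane(c,np.array([[243,108],[275,104]])/f,.006).round(4).tolist())
E
```

```text
[[0.267, 0.95, 0.163], [-0.815, 0.313, -0.488], [-0.515, -0.002, 0.857]] [0.6169 0.1337 0.0296]
[[-0.12, 0.54], [0.18, -0.5], [-0.29, 0.03], [0.11, -0.17], [-0.16, 0.11], [0.27, -0.01]]
tilt 30.979638647068533 lean az -71.55481514284418 y az 18.234245225198645
mouth [0.63121395 0.09070987 0.10503432]
top0 [[199.0, 158.8], [196.4, 150.2], [226.4, 154.3], [223.9, 146.1], [185.1, 170.1], [182.7, 162.1]]
side0 [[294.1, 144.1], [299.4, 141.9], [305.1, 163.1], [310.3, 160.8], [286.7, 155.4], [291.7, 153.3]]
tray r corners [[0.4779, 0.0279, 0.011], [0.7251, 0.0845, 0.011]] 12.9026877240173
foot left edge [[0.5472, -0.0982, 0.006], [0.6409, -0.0685, 0.006], [0.6575, -0.1265, 0.006]]
rack top z.05 [[0.5647, -0.1132, 0.05], [0.6353, -0.0902, 0.05], [0.641, -0.1119, 0.05]]
handle base z.093 [[0.5799, -0.1152, 0.093], [0.6206, -0.1016, 0.093]]
lid [[ 0.4363 -0.0408  0.012 ]] blue [[0.4858, 0.1599, 0.006], [0.5104, 0.1675, 0.006]]
```

Call:
step_arm(targets=[{"gripper": -1, "x": -0.02, "y": -0.19, "z": -0.08, "rx": 0, "ry": 0, "rz": -0.96}, {"gripper": -1, "x": -0.02, "y": -0.19, "z": -0.08, "rx": 0, "ry": 0, "rz": -0.96}, {"gripper": -1, "x": -0.02, "y": -0.19, "z": -0.08, "rx": 0, "ry": 0, "rz": -0.96}, {"gripper": -1, "x": -0.02, "y": -0.19, "z": -0.08, "rx": 0, "ry": 0, "rz": -0.96}, {"gripper": -1, "x": -0.02, "y": -0.19, "z": -0.08, "rx": 0, "ry": 0, "rz": -0.96}, {"gripper": -1, "x": -0.02, "y": -0.19, "z": -0.08, "rx": 0, "ry": 0, "rz": -0.96}, {"gripper": -1, "x": -0.02, "y": -0.19, "z": -0.08, "rx": 0, "ry": 0, "rz": -0.96}, {"gripper": -1, "x": -0.02, "y": -0.19, "z": -0.08, "rx": 0, "ry": 0, "rz": -0.96}, {"gripper": -1, "x": -0.02, "y": -0.19, "z": -0.08, "rx": 0, "ry": 0, "rz": -0.96}, {"gripper": -1, "x": -0.02, "y": -0.19, "z": -0.08, "rx": 0, "ry": 0, "rz": -0.96}, {"gripper": -1, "x": -0.02, "y": -0.19, "z": -0.08, "rx": 0, "ry": 0, "rz": -0.96}, {"gripper": -1, "x": -0.02, "y": -0.19, "z": -0.08, "rx": 0, "ry": 0, "rz": -0.96}, {"gripper": -1, "x": -0.02, "y": -0.19, "z": -0.08, "rx": 0, "ry": 0, "rz": -0.96}, {"gripper": -1, "x": -0.02, "y": -0.19, "z": -0.08, "rx": 0, "ry": 0, "rz": -0.96}, {"gripper": -1, "x": -0.02, "y": -0.19, "z": -0.08, "rx": 0, "ry": 0, "rz": -0.96}, {"gripper": -1, "x": -0.02, "y": -0.19, "z": -0.08, "rx": 0, "ry": 0, "rz": -0.96}, {"gripper": -1, "x": -0.02, "y": -0.19, "z": -0.08, "rx": 0, "ry": 0, "rz": -0.96}, {"gripper": -1, "x": 0, "y": 0, "z": 0, "rx": 0, "ry": 0, "rz": 0}])

```text
t: 4.2
tool_pos: [0.5816, -0.0929, 0.2228]
orientation: [-0.008, 0.987, 0.163, 0.0]
contact_force: [0.3, 1.2, 0.4]
finger_gap: 0.0857
```

```bash
python3 - <<'E'
from h import *
c=snap('wrist','w2'); s=ctrl.observe();print(s['joint_pos'],s['tool_pos'],c['c2w'].round(3).tolist())
x,y=s['orientation'][1:3];print(np.degrees(2*np.arctan2(y,x))-90)
cv2.imwrite('pics/w2b.png',cv2.resize(cv2.imread('pics/w2.png'),None,fx=1.42,fy=1.42,interpolation=cv2.INTER_CUBIC))
E
```

```text
[-0.16540858  0.25265213  0.09706595  1.41962703  0.01539746  2.64803571] [ 0.58178438 -0.09250675  0.22317032] [[0.323, -0.912, -0.253, 0.646], [-0.946, -0.315, -0.071, -0.073], [-0.015, 0.262, -0.965, 0.366], [0.0, 0.0, 0.0, 1.0]]
-71.20043241971472
```

View pics/w2b.png

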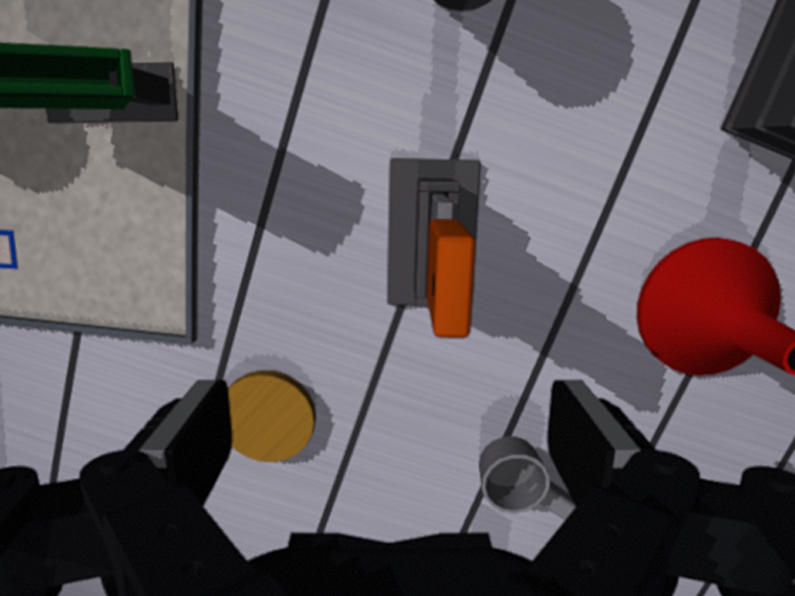

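```bash
python3 - <<'E'
from h import *
im=cv2.imread('pics/w2.png')
cv2.imwrite('pics/w2z.png',cv2.resize(im[105:245,265:345],None,fx=5,fy=4.2*5/4.2,interpolation=cv2.INTER_CUBIC))
E
```

```text
(no output)
```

View pics/w2z.png

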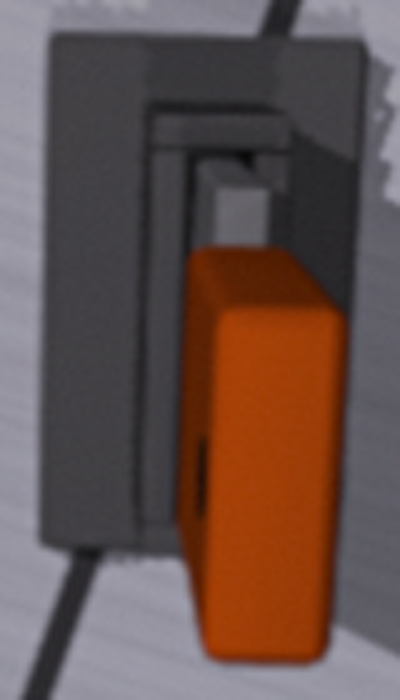

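```bash
python3 - <<'E'
from h import *
c=load('w2')
Z=lambda p:(np.array(p,float)+.5)/5-.5+[265,105]
def rep(n,P):
    P=P[:,:2]; print(n,'ctr',P.mean(0).round(4),'len',np.linalg.norm(P[0]-P[3]).round(4),np.linalg.norm(P[1]-P[0]).round(4),'az',np.degrees(np.arctan2(*(P[0]-P[3])[::-1])).round(1))
rep('top',onplane(c,Z([[218,308],[345,308],[328,662],[206,662]]),.153))
rep('foot',onplane(c,Z([[50,33],[365,40],[352,550],[42,550]]),.007))
P=onplane(c,Z([[152,112],[290,115]]),.05);print('block far end',P.round(4).tolist())
P=onplane(c,Z([[213,182],[268,185]]),.093);print('blade shoulder far',P.round(4).tolist())
P=onplane(c,Z([[192,248],[292,248]]),.093);print('handle base far?',P.round(4).tolist())
import math
# gripper estimate: fingertips
print('w1 case pred in w2:')
Rw=np.array([[0.267,.95,.163],[-.815,.313,-.488],[-.515,-.002,.857]]);t=[.6169,.1337,.0296]
obj=np.array([[38.5,-11,88],[38.5,11,88]])/1000
print((proj(c,obj@Rw.T+t)*1.42).round(1).tolist())
E
```

```text
top ctr [ 0.6021 -0.1125] len 0.0425 0.0144 az 18.2
foot ctr [ 0.6026 -0.1135] len 0.0994 0.0582 az 17.9
block far end [[0.6345, -0.0902, 0.05], [0.6414, -0.1118, 0.05]]
blade shoulder far [[0.6295, -0.0994, 0.093], [0.6317, -0.107, 0.093]]
handle base far? [[0.6197, -0.0998, 0.093], [0.6244, -0.1134, 0.093]]
w1 case pred in w2:
[[146.4, 97.1], [142.8, 51.0]]
```

```bash
python3 - <<'E'
from h import *
im=cv2.imread('pics/w2.png')
cv2.imwrite('pics/w2c.png',cv2.resize(im[15:95,0:135],None,fx=5.5,fy=5.5,interpolation=cv2.INTER_CUBIC))
E
```

```text
(no output)
```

View pics/w2c.png

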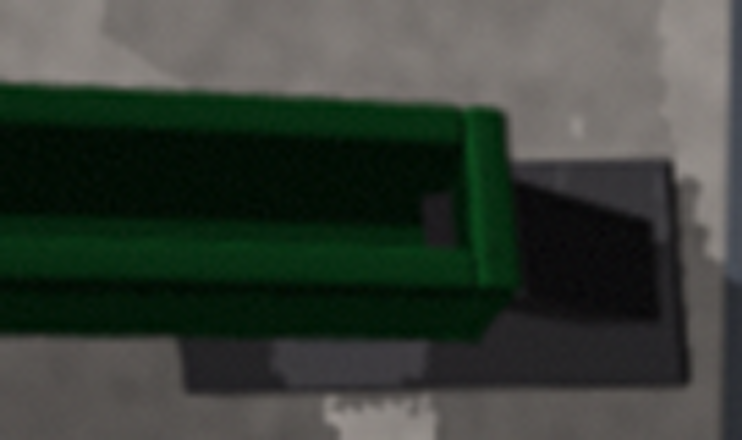

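```bash
cat >> h.py <<'E'
def tri(obs):
    A=np.zeros((3,3));b=np.zeros(3);L=[]
    for c,uv in obs:
        o,d=rays(c,[uv]);d=d[0]/np.linalg.norm(d[0]);M=np.eye(3)-np.outer(d,d);A+=M;b+=M@o;L.append((o,d))
    p=np.linalg.solve(A,b); return p,[float(np.linalg.norm(np.cross(p-o,d)))for o,d in L]
E
python3 - <<'E'
from h import *
w1,w2,t0,s0=[load(n) for n in('w1','w2','top0','side0')]
Z1=lambda p:(np.array(p,float)+.5)/4.4-.5+[230,80]
Z2=lambda p:(np.array(p,float)+.5)/5.5-.5+[0,15]
# lower mouth corners: near (case y-) and far (y+)
for n,a,b in (('y-',(228,557),(518,292)),('y+',(323,546),(508,110))):
    print(n,tri([(w1,Z1(a)),(w2,Z2(b))]))
# consistency: tray corner right-near / rim and handle etc in w1,w2
print('tray near-right corner', onplane(w1,[[213/1.42,268/1.42]],.011),onplane(w2,[[194/1.42,340/1.42]],.011),'top',)
print('lid', onplane(w1,[[158/1.42,335/1.42]],.012),onplane(w2,[[271/1.42,416/1.42]],.012))
print('foot corners',onplane(w1,[[180+70/4.8,270+102/4.8],[180+430/4.8,270+66/4.8]],.006),onplane(w2,[[265+42/5,105+550/5],[265+50/5,105+33/5]],.006))
print('blue end',onplane(w2,[[12/1.42,231/1.42],[17/1.42,268/1.42]],.006))
E
```

```text
y- (array([0.63035784, 0.05830347, 0.09436025]), [0.0003984962365433857, 0.0003984962365430897])
y+ (array([0.65082525, 0.06467716, 0.09379033]), [1.4658267517585294e-05, 1.4658267517413452e-05])
tray near-right corner [[0.47794259 0.02786978 0.011     ]] [[0.47724564 0.02164333 0.011     ]] top
lid [[ 0.43634284 -0.04080477  0.012     ]] [[ 0.43866053 -0.04642613  0.012     ]]
foot corners [[ 0.54774848 -0.09865424  0.006     ]
 [ 0.64151574 -0.06896612  0.006     ]] [[ 0.54534308 -0.10106865  0.006     ]
 [ 0.64018229 -0.07035677  0.006     ]]
blue end [[0.51027535 0.16611324 0.006     ]
 [0.48480475 0.15851622 0.006     ]]
```

```bash
python3 - <<'E'
from h import *
w1,w2,t0,s0=[load(n) for n in('w1','w2','top0','side0')]
for az,mc in((17.7,[.6305,.0933,.1134]),):
    a=np.radians(az); y=np.array([np.cos(a),np.sin(a),0]); l=np.array([np.sin(a),-np.cos(a),0])
    z=l*.5+np.array([0,0,.866]); x=np.cross(y,z)
    o=np.array([[-38.5,-11,0],[-38.5,11,0],[38.5,-11,0],[38.5,11,0],[-38.5,-11,-93],[-38.5,11,-93]])/1000
    P=mc+o@np.array([x,y,z])
    print('w1z',((proj(w1,P)-[230,80])*4.4+1.7).round().tolist(),'obs [188,280],[300,270],[228,557],[323,546],[165,43],[257,31]')
    print('w2c',((proj(w2,P)-[0,15])*5.5).round().tolist(),'obs - - (518,292),(508,110)')
    print('topA',((proj(t0,P)-[75,110])*4+1.5).round().tolist(),'obs 490,165? ..., 600,180 597,150, 435,235?')
    print('sideA',((proj(s0,P)-[215,115])*6+2.5).round().tolist(),'obs (500,155) (570,262) bottom 437,235; 500,338')
E
```

```text
w1z [[187.0, 270.0], [303.0, 256.0], [225.0, 557.0], [325.0, 546.0], [167.0, 34.0], [263.0, 22.0]] obs [188,280],[300,270],[228,557],[323,546],[165,43],[257,31]
w2c [[-208.0, 266.0], [-235.0, 59.0], [517.0, 288.0], [503.0, 104.0], [-72.0, 323.0], [-92.0, 169.0]] obs - - (518,292),(508,110)
topA [[491.0, 195.0], [481.0, 160.0], [602.0, 177.0], [593.0, 144.0], [437.0, 239.0], [428.0, 207.0]] obs 490,165? ..., 600,180 597,150, 435,235?
sideA [[475.0, 163.0], [507.0, 150.0], [540.0, 277.0], [572.0, 263.0], [432.0, 234.0], [463.0, 221.0]] obs (500,155) (570,262) bottom 437,235; 500,338
```

Call:
step_arm(targets=[{"gripper": -1, "x": 0.33, "y": -0.34, "z": 0, "rx": 0, "ry": 0, "rz": -0.15}, {"gripper": -1, "x": 0, "y": 0, "z": -0.3, "rx": 0, "ry": 0, "rz": 0}, {"gripper": -1, "x": 0, "y": 0, "z": 0, "rx": 0, "ry": 0, "rz": 0}])

```text
t: 4.62
tool_pos: [0.6019, -0.1101, 0.2064]
orientation: [-0.008, 0.987, 0.161, 0.001]
contact_force: [-0.4, -0.1, 0.4]
finger_gap: 0.0853
```

```bash
cat > st.py <<'E'
from h import *
s=ctrl.observe();q=s['orientation'];M=R.from_quat([q[1],q[2],q[3],q[0]]).as_matrix()
print('t',s['t'],'pos',s['tool_pos'].round(4),'j',s['joint_pos'].round(2),'F',s['contact_force'].round(1),'gap',round(s['finger_gap'],4))
print('zaxis',M[:,2].round(3),'y az',np.degrees(np.arctan2(M[1,1],M[0,1])).round(1),'yz',M[2,1].round(3), 'grasp pt',(s['tool_pos']-ctrl.pinch_z*M[:,2]).round(4),ctrl.pinch_z)
E
python3 st.py
```

```text
t 4.625 pos [ 0.6019 -0.1101  0.2064] j [-0.19  0.3   0.12  1.4   0.02  2.63] F [-0.4 -0.1  0.4] gap 0.0853
zaxis [ 0.     0.017 -1.   ] y az -71.5 yz -0.016 grasp pt [ 0.6019 -0.1104  0.2251] 0.0187
```

Call:
step_arm(targets=[{"gripper": -1, "x": 0, "y": -0.04, "z": -0.5, "rx": -0.2, "ry": 0, "rz": -0.1}, {"gripper": -1, "x": 0, "y": 0, "z": -0.5, "rx": 0, "ry": 0, "rz": 0}, {"gripper": -1, "x": 0, "y": 0, "z": -0.5, "rx": 0, "ry": 0, "rz": 0}, {"gripper": -1, "x": 0, "y": 0, "z": -0.15, "rx": 0, "ry": 0, "rz": 0}, {"gripper": -1, "x": 0, "y": 0, "z": 0, "rx": 0, "ry": 0, "rz": 0}])

```text
t: 5.25
tool_pos: [0.6033, -0.1093, 0.111]
orientation: [0.002, 0.987, 0.161, 0.003]
contact_force: [-0.3, -0.7, -0.8]
finger_gap: 0.0852
```

```bash
python3 st.py; python3 -c "
from h import *
snap('wrist','w3')"
```

```text
t 5.25 pos [ 0.6033 -0.1093  0.111 ] j [-0.18  0.31 -0.07  1.18 -0.    2.64] F [-0.3 -0.7 -0.8] gap 0.0852
zaxis [ 0.007 -0.002 -1.   ] y az -71.5 yz 0.004 grasp pt [ 0.6032 -0.1093  0.1297] 0.0187
```

View pics/w3.png

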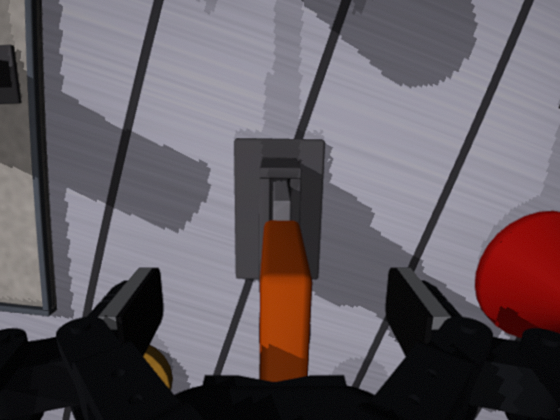

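Call:
step_arm(targets=[{"gripper": -1, "x": 0, "y": -0.06, "z": -0.07, "rx": 0, "ry": 0, "rz": 0}, {"gripper": -1, "x": 0, "y": 0, "z": 0, "rx": 0, "ry": 0, "rz": 0}, {"gripper": 0.3, "x": 0, "y": 0, "z": 0, "rx": 0, "ry": 0, "rz": 0}, {"gripper": 1, "x": 0, "y": 0, "z": 0, "rx": 0, "ry": 0, "rz": 0}, {"gripper": 1, "x": 0, "y": 0, "z": 0, "rx": 0, "ry": 0, "rz": 0}, {"gripper": 1, "x": 0, "y": 0, "z": 0, "rx": 0, "ry": 0, "rz": 0}], force=50)

```text
t: 6.05
tool_pos: [0.6054, -0.1134, 0.1107]
orientation: [0.002, 0.987, 0.161, 0.006]
contact_force: [-1.2, 2.7, -0.8]
finger_gap: 0.0153
```

```bash
python3 st.py
```

```text
t 6.05 pos [ 0.6054 -0.1134  0.1107] j [-0.19  0.31 -0.07  1.17  0.    2.63] F [-1.2  2.7 -0.8] gap 0.0153
zaxis [ 0.013 -0.002 -1.   ] y az -71.5 yz 0.006 grasp pt [ 0.6051 -0.1133  0.1294] 0.0187
```

```bash
cat > case.py <<'E'
from h import *
AZ=17.7; MOUTH=np.array([.6305,.0925,.112])
def casefr(az=AZ,mc=MOUTH):
    a=np.radians(az); y=np.array([np.cos(a),np.sin(a),0]); l=np.array([np.sin(a),-np.cos(a),0])
    z=l*.5+np.array([0,0,np.sqrt(.75)]); x=np.cross(y,z); T=np.eye(4); T[:3,:3]=np.c_[x,y,z]; T[:3,3]=np.array(mc)-.088*z; return T
def tool():
    s=ctrl.observe();q=s['orientation'];T=np.eye(4);T[:3,:3]=R.from_quat([q[1],q[2],q[3],q[0]]).as_matrix();T[:3,3]=s['tool_pos'];return T
def delta(Tt,prt=True):
    T=tool(); dp=Tt[:3,3]-T[:3,3]; rv=R.from_matrix(Tt[:3,:3]@T[:3,:3].T).as_rotvec(degrees=True)
    print('dpos units',(dp/.06).round(3),'rot units',(rv/5).round(2)); return dp,rv
E
python3 - <<'E'
from case import *
S=np.eye(4);a=np.radians(18.1);
# scraper frame at grasp: y along tool y (either way), z up
T=tool(); S[:3,:3]=np.c_[[np.cos(a),np.sin(a),0],[-np.sin(a),np.cos(a),0],[0,0,1]]; S[:3,3]=[.602,-.1133,.008]
# thickness axis clamps to the pads: centre on pad midplane
G=np.linalg.inv(T)@S; print(G.round(4)); np.save('G.npy',G)
E
```

```text
[[ 0.9999  0.0068  0.0116 -0.0044]
 [ 0.0068 -1.      0.0064 -0.0018]
 [ 0.0117 -0.0063 -0.9999  0.1027]
 [ 0.      0.      0.      1.    ]]
```

Call:
step_arm(targets=[{"gripper": 1, "x": 0, "y": 0, "z": 0.4, "rx": 0, "ry": 0, "rz": 0}, {"gripper": 1, "x": 0, "y": 0, "z": 0.8, "rx": 0, "ry": 0, "rz": 0}, {"gripper": 1, "x": 0, "y": 0, "z": 0.8, "rx": 0, "ry": 0, "rz": 0}, {"gripper": 1, "x": 0, "y": 0, "z": 0.4, "rx": 0, "ry": 0, "rz": 0}, {"gripper": 1, "x": 0, "y": 0, "z": 0, "rx": 0, "ry": 0, "rz": 0}])

```text
t: 6.68
tool_pos: [0.6033, -0.1129, 0.2562]
orientation: [0.001, 0.987, 0.161, 0.004]
contact_force: [0.6, -0.2, -2.0]
finger_gap: 0.0154
```

```bash
python3 st.py; python3 -c "
from h import *
snap('wrist','w4')
from case import *
G=np.load('G.npy');C=casefr()
F=np.eye(4)
for flip in (1,-1):
    S=np.eye(4);S[:3,:3]=np.diag([flip,flip,1]);S[2,3]=.088+.02
    delta(C@S@np.linalg.inv(G))
"
```

```text
t 6.675 pos [ 0.6033 -0.1129  0.2562] j [-0.18  0.29  0.22  1.49 -0.    2.63] F [ 0.6 -0.2 -2. ] gap 0.0154
zaxis [ 0.008 -0.002 -1.   ] y az -71.5 yz 0.004 grasp pt [ 0.6031 -0.1128  0.2749] 0.0187
dpos units [ 0.767  2.397 -0.637] rot units [  2.96   5.88 -17.63]
dpos units [ 0.775  2.497 -0.584] rot units [ 5.96 -3.1  17.45]
```

View pics/w4.png

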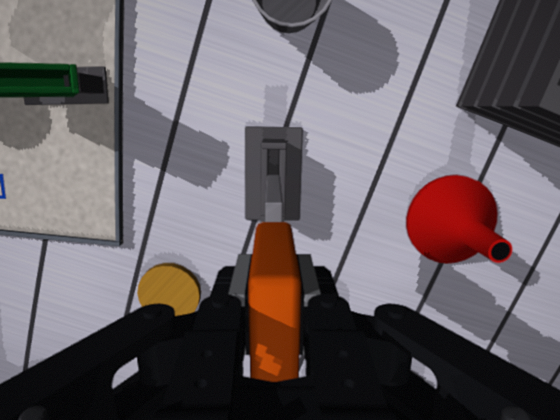

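Call:
step_arm(targets=[{"gripper": 1, "x": 0.04, "y": 0.14, "z": 0, "rx": 0.33, "ry": -0.17, "rz": 0.97}, {"gripper": 1, "x": 0.04, "y": 0.14, "z": 0, "rx": 0.33, "ry": -0.17, "rz": 0.97}, {"gripper": 1, "x": 0.04, "y": 0.14, "z": 0, "rx": 0.33, "ry": -0.17, "rz": 0.97}, {"gripper": 1, "x": 0.04, "y": 0.14, "z": 0, "rx": 0.33, "ry": -0.17, "rz": 0.97}, {"gripper": 1, "x": 0.04, "y": 0.14, "z": 0, "rx": 0.33, "ry": -0.17, "rz": 0.97}, {"gripper": 1, "x": 0.04, "y": 0.14, "z": 0, "rx": 0.33, "ry": -0.17, "rz": 0.97}, {"gripper": 1, "x": 0.04, "y": 0.14, "z": 0, "rx": 0.33, "ry": -0.17, "rz": 0.97}, {"gripper": 1, "x": 0.04, "y": 0.14, "z": 0, "rx": 0.33, "ry": -0.17, "rz": 0.97}, {"gripper": 1, "x": 0.04, "y": 0.14, "z": 0, "rx": 0.33, "ry": -0.17, "rz": 0.97}, {"gripper": 1, "x": 0.04, "y": 0.14, "z": 0, "rx": 0.33, "ry": -0.17, "rz": 0.97}, {"gripper": 1, "x": 0.04, "y": 0.14, "z": 0, "rx": 0.33, "ry": -0.17, "rz": 0.97}, {"gripper": 1, "x": 0.04, "y": 0.14, "z": 0, "rx": 0.33, "ry": -0.17, "rz": 0.97}, {"gripper": 1, "x": 0.04, "y": 0.14, "z": 0, "rx": 0.33, "ry": -0.17, "rz": 0.97}, {"gripper": 1, "x": 0.04, "y": 0.14, "z": 0, "rx": 0.33, "ry": -0.17, "rz": 0.97}, {"gripper": 1, "x": 0.04, "y": 0.14, "z": 0, "rx": 0.33, "ry": -0.17, "rz": 0.97}, {"gripper": 1, "x": 0.04, "y": 0.14, "z": 0, "rx": 0.33, "ry": -0.17, "rz": 0.97}, {"gripper": 1, "x": 0, "y": 0, "z": 0, "rx": 0, "ry": 0, "rz": 0}])

```text
t: 8.85
tool_pos: [0.6305, 0.0266, 0.2145]
orientation: [-0.206, 0.623, 0.744, 0.125]
contact_force: [0.6, 0.3, -1.7]
finger_gap: 0.0154
```

```bash
python3 st.py; cat > pre.py <<'E'
from case import *
import sys
d=float(sys.argv[1])
G=np.eye(4);a=.0117;G[:3,:3]=np.array([[1,0,a],[0,-1,0],[a,0,-1]]);G[:3,3]=[-.0044,0,.1027]
C=casefr();S=np.eye(4);S[:3,:3]=np.diag([-1,-1,1]);S[2,3]=d
cur=np.linalg.inv(C)@tool()@G; print('scraper in case',(cur[:3,3]*1000).round(1),'zaxis',cur[:3,2].round(3),'y',cur[:3,1].round(3))
delta(C@S@np.linalg.inv(G)); print('case z per 1 unit',C[:3,2].round(3), 'x',C[:3,0].round(3),'y',C[:3,1].round(3))
E
python3 pre.py .108
```

```text
t 8.85 pos [0.6305 0.0266 0.2145] j [-0.15  0.51  0.37  1.66  0.43  1.19] F [ 0.6  0.3 -1.7] gap 0.0154
zaxis [-0.151  0.442 -0.884] y az 11.2 yz -0.071 grasp pt [0.6333 0.0184 0.2311] 0.0187
scraper in case [ 11.3 -21.6 105.7] zaxis [-0.049  0.011  0.999] y [-0.134 -0.991  0.005]
dpos units [0.297 0.167 0.089] rot units [ 0.8  -0.63  1.28]
case z per 1 unit [ 0.152 -0.476  0.866] x [ 0.263 -0.825 -0.5  ] y [0.953 0.304 0.   ]
```

Call:
step_arm(targets=[{"gripper": 1, "x": 0.16, "y": 0.03, "z": 0.12, "rx": 0.4, "ry": -0.32, "rz": 0.64}, {"gripper": 1, "x": 0.16, "y": 0.03, "z": 0.12, "rx": 0.4, "ry": -0.32, "rz": 0.64}, {"gripper": 1, "x": 0, "y": 0, "z": 0, "rx": 0, "ry": 0, "rz": 0}])

```text
t: 9.22
tool_pos: [0.6488, 0.0297, 0.2256]
orientation: [-0.215, 0.57, 0.778, 0.155]
contact_force: [-0.0, 0.5, -1.0]
finger_gap: 0.0154
```

```bash
python3 st.py;python3 pre.py .110;  python3 -c "
from h import *
snap('wrist','w5');snap('side','s5');snap('top','t5')
a=cv2.imread('pics/s5.png')[100:200,230:350];b=cv2.imread('pics/t5.png')[115:215,150:270]
cv2.imwrite('pics/st5.png',cv2.resize(np.vstack([a,b]),None,fx=3,fy=3,interpolation=cv2.INTER_CUBIC))"
```

```text
t 9.225 pos [0.6488 0.0297 0.2256] j [-0.16  0.57  0.46  1.73  0.47  1.04] F [-0.   0.5 -1. ] gap 0.0154
zaxis [-0.158  0.485 -0.86 ] y az 17.6 yz -0.004 grasp pt [0.6518 0.0206 0.2417] 0.0187
scraper in case [  3.   -1.9 116.3] zaxis [0.    0.003 1.   ] y [-0.004 -1.     0.003]
dpos units [-0.003  0.101 -0.066] rot units [ 0.01 -0.05  0.02]
case z per 1 unit [ 0.152 -0.476  0.866] x [ 0.263 -0.825 -0.5  ] y [0.953 0.304 0.   ]
```

View pics/w5.png

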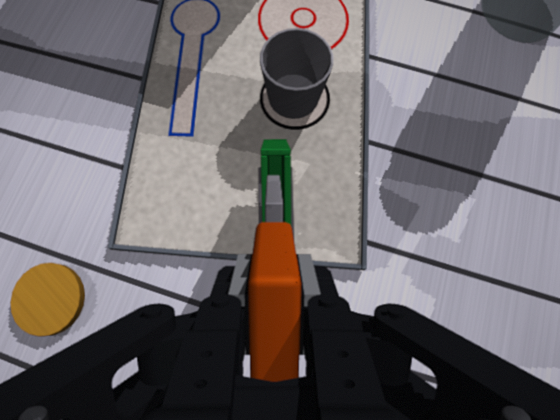

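View pics/st5.png

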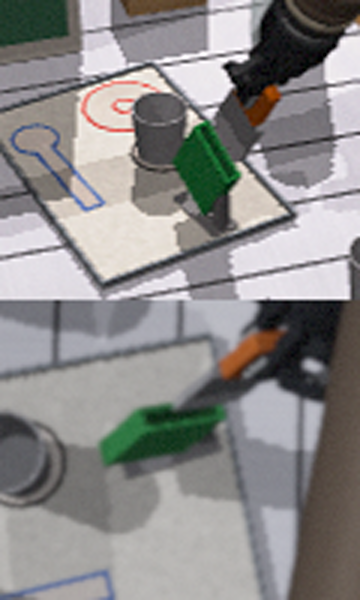

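```bash
python3 -c "
from h import *
a=cv2.imread('pics/w5.png')[130:240,235:315]
cv2.imwrite('pics/w5z.png',cv2.resize(a,None,fx=5.4,fy=5.4,interpolation=cv2.INTER_CUBIC))
c=load('w5');
from case import *
T=tool()
for zz in (.0,.05,.1): print(proj(c,T[:3,3]+T[:3,2]*zz))
"
```

```text
[[272.77374712 274.04380847]]
[[273.00034012 233.95604154]]
[[273.1411281  209.15043395]]
```

View pics/w5z.png

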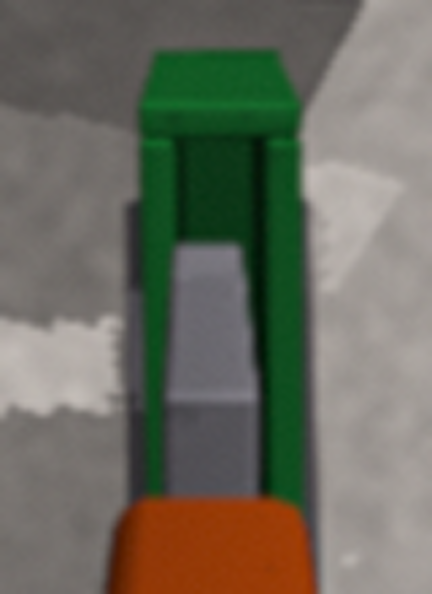

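Call:
step_arm(targets=[{"gripper": 1, "x": 0, "y": 0.1, "z": -0.07, "rx": 0, "ry": -0.05, "rz": 0}, {"gripper": 1, "x": -0.03, "y": 0.1, "z": -0.17, "rx": 0, "ry": 0, "rz": 0}, {"gripper": 1, "x": 0, "y": 0, "z": 0, "rx": 0, "ry": 0, "rz": 0}])

```text
t: 9.75
tool_pos: [0.6454, 0.0432, 0.2107]
orientation: [-0.213, 0.57, 0.778, 0.156]
contact_force: [-0.1, -0.3, -1.2]
finger_gap: 0.0156
```

```bash
python3 st.py;python3 pre.py .080;  python3 -c "
from h import *
snap('wrist','w6')
a=cv2.imread('pics/w6.png')[130:240,235:315]
cv2.imwrite('pics/w6z.png',cv2.resize(a,None,fx=5.4,fy=5.4,interpolation=cv2.INTER_CUBIC))"
```

```text
t 9.75 pos [0.6454 0.0432 0.2107] j [-0.14  0.55  0.4   1.67  0.48  1.06] F [-0.1 -0.3 -1.2] gap 0.0156
zaxis [-0.154  0.485 -0.861] y az 17.6 yz -0.0 grasp pt [0.6483 0.0341 0.2268] 0.0187
scraper in case [-1.3 -0.7 96.5] zaxis [-0.002 -0.001  1.   ] y [-0.002 -1.    -0.001]
dpos units [-0.022  0.114 -0.251] rot units [0.02 0.   0.03]
case z per 1 unit [ 0.152 -0.476  0.866] x [ 0.263 -0.825 -0.5  ] y [0.953 0.304 0.   ]
```

View pics/w6z.png

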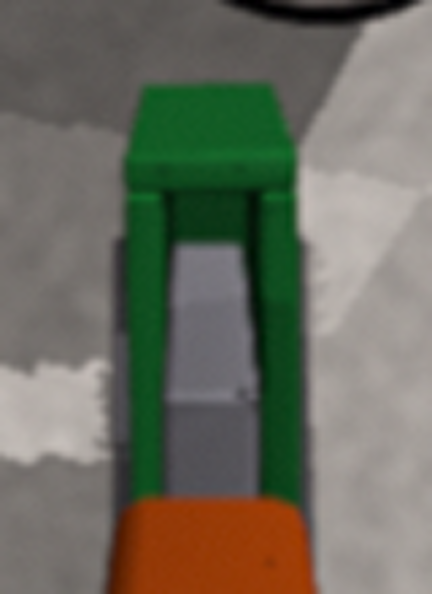

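Call:
step_arm(targets=[{"gripper": 1, "x": -0.02, "y": 0.115, "z": -0.25, "rx": 0, "ry": 0, "rz": 0}, {"gripper": 1, "x": -0.03, "y": 0.1, "z": -0.18, "rx": 0, "ry": 0, "rz": 0}, {"gripper": 1, "x": 0, "y": 0, "z": 0, "rx": 0, "ry": 0, "rz": 0}])

```text
t: 10.18
tool_pos: [0.6425, 0.0563, 0.1853]
orientation: [-0.212, 0.57, 0.778, 0.156]
contact_force: [0.0, 0.1, -0.8]
finger_gap: 0.0156
```

```bash
python3 st.py;python3 pre.py .040;  python3 -c "
from h import *
snap('wrist','w7')
a=cv2.imread('pics/w7.png')[130:240,235:315]
cv2.imwrite('pics/w7z.png',cv2.resize(a,None,fx=5.4,fy=5.4,interpolation=cv2.INTER_CUBIC))"
```

```text
t 10.175 pos [0.6425 0.0563 0.1853] j [-0.13  0.53  0.32  1.6   0.48  1.08] F [ 0.   0.1 -0.8] gap 0.0156
zaxis [-0.152  0.485 -0.861] y az 17.5 yz 0.001 grasp pt [0.6453 0.0472 0.2014] 0.0187
scraper in case [-0.2  0.6 67.8] zaxis [-0.002 -0.002  1.   ] y [-0.002 -1.    -0.002]
dpos units [-0.075  0.213 -0.405] rot units [0.02 0.02 0.03]
case z per 1 unit [ 0.152 -0.476  0.866] x [ 0.263 -0.825 -0.5  ] y [0.953 0.304 0.   ]
```

View pics/w7z.png

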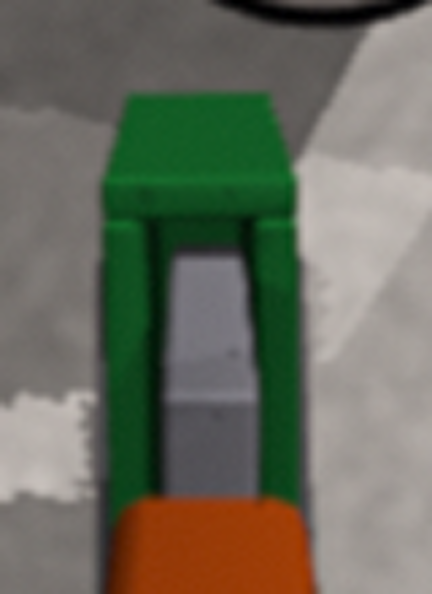

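Call:
step_arm(targets=[{"gripper": 1, "x": -0.045, "y": 0.1, "z": -0.19, "rx": 0, "ry": 0, "rz": 0}, {"gripper": 1, "x": -0.035, "y": 0.105, "z": -0.19, "rx": 0, "ry": 0, "rz": 0}, {"gripper": 1, "x": -0.035, "y": 0.105, "z": -0.19, "rx": 0, "ry": 0, "rz": 0}, {"gripper": 1, "x": 0, "y": 0, "z": 0, "rx": 0, "ry": 0, "rz": 0}])

```text
t: 10.72
tool_pos: [0.6361, 0.076, 0.152]
orientation: [-0.211, 0.57, 0.778, 0.158]
contact_force: [-0.1, 0.4, 0.3]
finger_gap: 0.0153
```

```bash
python3 st.py;python3 pre.py .003;  python3 -c "
from h import *
snap('wrist','w8')
a=cv2.imread('pics/w8.png')[130:240,235:315]
cv2.imwrite('pics/w8z.png',cv2.resize(a,None,fx=5.4,fy=5.4,interpolation=cv2.INTER_CUBIC))"
```

```text
t 10.725 pos [0.6361 0.076  0.152 ] j [-0.1   0.51  0.22  1.5   0.49  1.11] F [-0.1  0.4  0.3] gap 0.0153
zaxis [-0.148  0.486 -0.861] y az 17.4 yz 0.006 grasp pt [0.6389 0.0669 0.1681] 0.0187
scraper in case [-1.4  1.1 28.6] zaxis [-0.002 -0.007  1.   ] y [-0.001 -1.    -0.007]
dpos units [-0.063  0.178 -0.383] rot units [0.   0.07 0.05]
case z per 1 unit [ 0.152 -0.476  0.866] x [ 0.263 -0.825 -0.5  ] y [0.953 0.304 0.   ]
```

View pics/w8z.png

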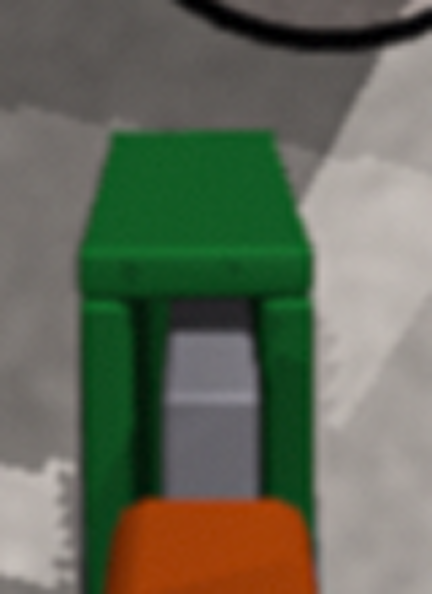

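Call:
step_arm(targets=[{"gripper": 1, "x": -0.035, "y": 0.075, "z": -0.15, "rx": 0, "ry": 0.07, "rz": 0.05}, {"gripper": 1, "x": -0.03, "y": 0.075, "z": -0.14, "rx": 0, "ry": 0, "rz": 0}, {"gripper": 1, "x": 0, "y": 0, "z": 0, "rx": 0, "ry": 0, "rz": 0}])

```text
t: 11.15
tool_pos: [0.6314, 0.0862, 0.1319]
orientation: [-0.215, 0.569, 0.779, 0.155]
contact_force: [0.5, 0.9, -1.0]
finger_gap: 0.0158
```

```bash
python3 st.py;python3 pre.py .003;  python3 -c "
from h import *
snap('wrist','w9')
a=cv2.imread('pics/w9.png')[130:240,235:315]
cv2.imwrite('pics/w9z.png',cv2.resize(a,None,fx=5.4,fy=5.4,interpolation=cv2.INTER_CUBIC))"
```

```text
t 11.15 pos [0.6314 0.0862 0.1319] j [-0.08  0.51  0.17  1.46  0.49  1.12] F [ 0.5  0.9 -1. ] gap 0.0158
zaxis [-0.158  0.486 -0.86 ] y az 17.8 yz -0.002 grasp pt [0.6343 0.0772 0.148 ] 0.0187
scraper in case [-1.4 -1.3  5.6] zaxis [0.001 0.002 1.   ] y [-0.    -1.     0.002]
dpos units [ 0.016  0.007 -0.049] rot units [ 0.   -0.03 -0.01]
case z per 1 unit [ 0.152 -0.476  0.866] x [ 0.263 -0.825 -0.5  ] y [0.953 0.304 0.   ]
```

View pics/w9z.png

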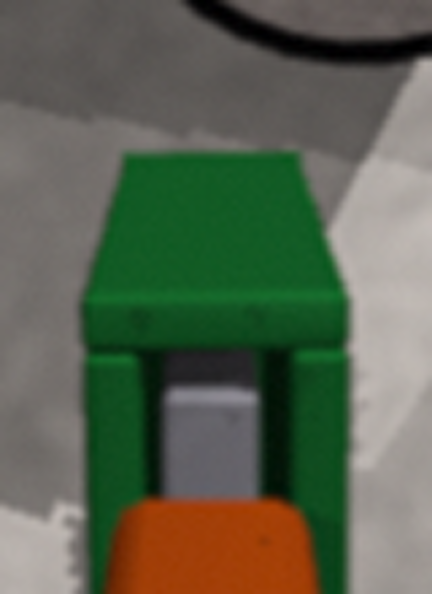

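Call:
step_arm(targets=[{"gripper": 1, "x": 0.0, "y": 0.03, "z": -0.07, "rx": 0, "ry": 0, "rz": 0}, {"gripper": 1, "x": -0.01, "y": 0.03, "z": -0.06, "rx": 0, "ry": 0, "rz": 0}, {"gripper": 1, "x": 0, "y": 0, "z": 0, "rx": 0, "ry": 0, "rz": 0}])

```text
t: 11.58
tool_pos: [0.6321, 0.0864, 0.1322]
orientation: [-0.211, 0.57, 0.778, 0.157]
contact_force: [-1.2, 1.9, -1.3]
finger_gap: 0.0155
```

```bash
python3 st.py;python3 pre.py .003;  python3 -c "
from h import *
snap('wrist','w10')
a=cv2.imread('pics/w10.png')[130:240,235:315]
cv2.imwrite('pics/w10z.png',cv2.resize(a,None,fx=5.4,fy=5.4,interpolation=cv2.INTER_CUBIC))"
```

```text
t 11.575 pos [0.6321 0.0864 0.1322] j [-0.08  0.51  0.17  1.44  0.49  1.13] F [-1.2  1.9 -1.3] gap 0.0155
zaxis [-0.149  0.484 -0.862] y az 17.5 yz 0.004 grasp pt [0.6348 0.0774 0.1483] 0.0187
scraper in case [-1.1  0.2  5.9] zaxis [-0.004 -0.006  1.   ] y [-0.001 -1.    -0.006]
dpos units [ 0.005  0.004 -0.054] rot units [0.03 0.06 0.04]
case z per 1 unit [ 0.152 -0.476  0.866] x [ 0.263 -0.825 -0.5  ] y [0.953 0.304 0.   ]
```

View pics/w10z.png

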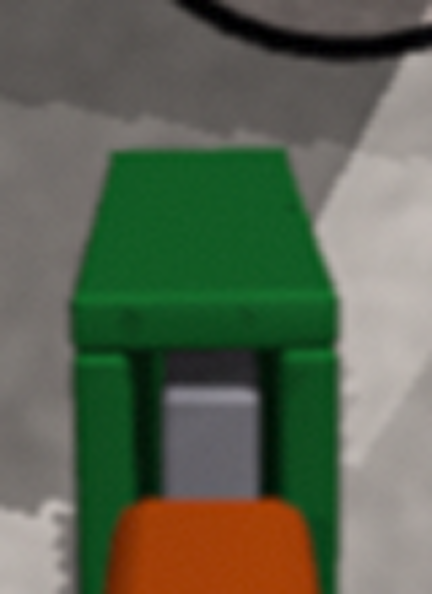

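Call:
step_arm(targets=[{"gripper": 1, "x": 0.0, "y": 0.04, "z": -0.08, "rx": 0, "ry": 0.05, "rz": 0}])

```text
t: 11.75
tool_pos: [0.6325, 0.0873, 0.1309]
orientation: [-0.21, 0.571, 0.778, 0.156]
contact_force: [-10.0, -22.2, 39.8]
finger_gap: 0.0155
```

```bash
python3 pre.py .003
```

```text
scraper in case [-0.9  0.8  4.5] zaxis [-0.005 -0.005  1.   ] y [-0.003 -1.    -0.005]
dpos units [-0.002 -0.01  -0.033] rot units [0.05 0.04 0.06]
case z per 1 unit [ 0.152 -0.476  0.866] x [ 0.263 -0.825 -0.5  ] y [0.953 0.304 0.   ]
```

Call:
step_arm(targets=[{"gripper": 1, "x": 0, "y": 0, "z": 0, "rx": 0, "ry": 0, "rz": 0}, {"gripper": 0.3, "x": 0, "y": 0, "z": 0, "rx": 0, "ry": 0, "rz": 0}, {"gripper": -0.5, "x": 0, "y": 0, "z": 0, "rx": 0, "ry": 0, "rz": 0}, {"gripper": -0.5, "x": 0, "y": 0, "z": 0, "rx": 0, "ry": 0, "rz": 0}, {"gripper": -0.5, "x": 0.06, "y": -0.19, "z": 0.35, "rx": 0, "ry": 0, "rz": 0}, {"gripper": -0.5, "x": 0.1, "y": -0.31, "z": 0.56, "rx": 0, "ry": 0, "rz": 0}, {"gripper": -0.5, "x": 0.1, "y": -0.31, "z": 0.56, "rx": 0, "ry": 0, "rz": 0}, {"gripper": -0.5, "x": 0, "y": 0, "z": 0, "rx": 0, "ry": 0, "rz": 0}])

```text
t: 12.75
tool_pos: [0.6478, 0.0381, 0.2179]
orientation: [-0.212, 0.571, 0.778, 0.154]
contact_force: [0.5, 0.2, -0.3]
finger_gap: 0.0639
```

```bash
python3 st.py;  python3 -c "
from h import *
snap('wrist','w11')"
```

```text
t 12.75 pos [0.6478 0.0381 0.2179] j [-0.15  0.56  0.43  1.7   0.47  1.05] F [ 0.5  0.2 -0.3] gap 0.0639
zaxis [-0.154  0.482 -0.862] y az 17.5 yz -0.002 grasp pt [0.6507 0.0291 0.234 ] 0.0187
```

View pics/w11.png

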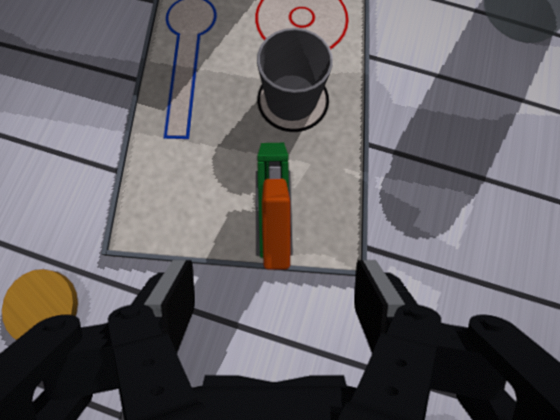

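```bash
cat > go.py <<'E'
from case import *
import sys
x,y,z,az=map(float,sys.argv[1:5]); a=np.radians(az)
T=np.eye(4); yy=np.array([np.cos(a),np.sin(a),0]); zz=np.array([0,0,-1.]); T[:3,:3]=np.c_[np.cross(yy,zz),yy,zz]; T[:3,3]=[x,y,z]
delta(T)
E
python3 go.py .43 -.27 .25 -18
```

```text
dpos units [-3.621 -5.145  0.562] rot units [-6.19 -0.02 -6.93]
```

Call:
step_arm(targets=[{"gripper": -1, "x": 0.1, "y": -0.3, "z": 0.4, "rx": 0, "ry": 0, "rz": 0}, {"gripper": -1, "x": -0.45, "y": -0.6, "z": 0.05, "rx": -0.77, "ry": 0, "rz": -0.86}, {"gripper": -1, "x": -0.45, "y": -0.6, "z": 0.05, "rx": -0.77, "ry": 0, "rz": -0.86}, {"gripper": -1, "x": -0.45, "y": -0.6, "z": 0.05, "rx": -0.77, "ry": 0, "rz": -0.86}, {"gripper": -1, "x": -0.45, "y": -0.6, "z": 0.05, "rx": -0.77, "ry": 0, "rz": -0.86}, {"gripper": -1, "x": -0.45, "y": -0.6, "z": 0.05, "rx": -0.77, "ry": 0, "rz": -0.86}, {"gripper": -1, "x": -0.45, "y": -0.6, "z": 0.05, "rx": -0.77, "ry": 0, "rz": -0.86}, {"gripper": -1, "x": -0.45, "y": -0.6, "z": 0, "rx": -0.77, "ry": 0, "rz": -0.86}, {"gripper": -1, "x": -0.45, "y": -0.6, "z": 0, "rx": -0.77, "ry": 0, "rz": -0.86}, {"gripper": -1, "x": 0, "y": 0, "z": 0, "rx": 0, "ry": 0, "rz": 0}])

```text
t: 14.05
tool_pos: [0.4276, -0.2684, 0.2399]
orientation: [-0.006, 0.813, 0.582, -0.009]
contact_force: [-0.0, 0.1, -0.5]
finger_gap: 0.0855
```

```bash
python3 st.py;  python3 go.py .43 -.27 .25 -18; python3 -c "
from h import *
snap('wrist','w12')
cv2.imwrite('pics/w12b.png',cv2.resize(cv2.imread('pics/w12.png'),None,fx=1.42,fy=1.42,interpolation=cv2.INTER_CUBIC))"
```

```text
t 14.05 pos [ 0.4276 -0.2684  0.2399] j [-0.55  0.1  -0.05  1.44 -0.01  1.35] F [-0.   0.1 -0.5] gap 0.0855
zaxis [-0.022  0.    -1.   ] y az -18.9 yz -0.021 grasp pt [ 0.428  -0.2684  0.2585] 0.0187
dpos units [ 0.041 -0.027  0.169] rot units [-0.   -0.25  0.18]
```

View pics/w12b.png

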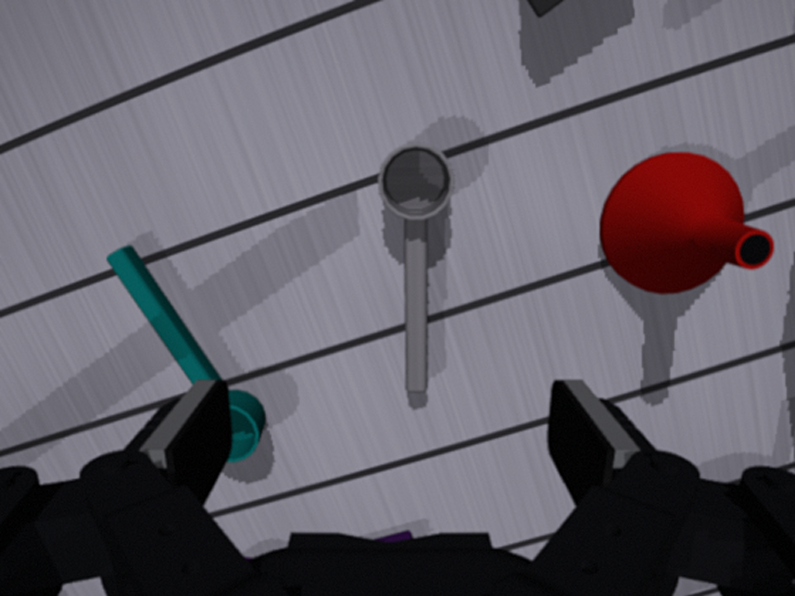

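```bash
python3 - <<'E'
from h import *
c=load('w12'); f=lambda p,z:onplane(c,(np.array(p,float)+.5)/1.42-.5,z).round(4)
cup=f([[417,181.5]],.03);end=f([[416.5,390]],.018);mid=f([[416,300]],.018)
print('cup',cup,'end',end,'mid',mid); d=(cup-end)[0,:2]; print(np.linalg.norm(d),np.degrees(np.arctan2(d[1],d[0])))
u=d/np.linalg.norm(d); print('grasp x=+3', cup[0,:2]-62*u/1000)
print('funnel tip',f([[754,249]],.1),'mouth',f([[672,222.5]],0))
w4=load('w4'); print('w4 funnel tip',onplane(w4,[[498,250]],.1),onplane(w4,[[452,218]],0))
# template from w11, w1?
w=load('w11'); px=w['px']; hsv=cv2.cvtColor(px,cv2.COLOR_RGB2HSV).astype(int)
m=((hsv[...,0]>105)&(hsv[...,0]<130)&(hsv[...,1]>100)); m[140:]=0; m[:,:150]=0; m[:,230:]=0
y,x=np.nonzero(m); P=onplane(w,np.c_[x,y],.006)[:,:2]*1000; P=P[:]; print(len(P),cv2.minAreaRect(P.astype(np.float32)))
B=np.load('pics/blue.npy')*1000
# head: the points > in long dir
for Q in (P,B):
    # bar direction via PCA of plain-end half
    ctr=Q.mean(0); U=np.linalg.svd(Q-ctr,full_matrices=False)[2][0]; U*=np.sign(U[1])
    s=(Q-ctr)@U; hd=Q[s>s.max()-38]
    for _ in range(5):
        a=np.linalg.lstsq(np.c_[2*hd,np.ones(len(hd))],(hd**2).sum(1),rcond=None)[0]; cc=a[:2]
    bar=Q[s<s.max()-70]; bc=bar.mean(0); ends=(Q-cc)@U
    print('head',cc.round(1),'r',np.sqrt(a[2]+cc@cc).round(1),'dir',np.degrees(np.arctan2(U[1],U[0])).round(1),'head->plain end',ends.min().round(1),'end pt', Q[ends<ends.min()+3].mean(0).round(1), 'tip',ends.max())
m=((hsv[...,0]<8)|(hsv[...,0]>172))&(hsv[...,1]>110); m[60:]=0; m[:,:250]=0
y,x=np.nonzero(m); P=onplane(w,np.c_[x,y],.006)[:,:2]; 
k=(x>285)&(x<320); print('red small',P[k].mean(0), (P[k].max(0)+P[k].min(0))/2)
E
```

```text
cup [[ 0.4556 -0.229   0.03  ]] end [[ 0.4084 -0.3742  0.018 ]] mid [[ 0.4296 -0.3078  0.018 ]]
0.15267900969026488 71.99226945304768
grasp x=+3 [ 0.43643299 -0.28796292]
funnel tip [[ 0.6177 -0.3155  0.1   ]] mouth [[ 0.621  -0.3163  0.    ]]
w4 funnel tip [[ 0.61729002 -0.31412717  0.1       ]] [[ 0.61875989 -0.31925244  0.        ]]
935 ((479.9786071777344, 254.41664123535156), (60.30809020996094, 186.40882873535156), 21.697067260742188)
head [454.7 317.1] r 29.0 dir 105.4 head->plain end -161.1 end pt [497.3 163.3] tip 24.376808579037903
head [454.7 317.6] r 28.9 dir 105.5 head->plain end -159.5 end pt [498.9 165.2] tip 29.75614748117932
red small [0.58172758 0.35449773] [0.58159829 0.35519306]
```

Call:
step_arm(targets=[{"gripper": -1, "x": 0.13, "y": -0.3, "z": -0.5, "rx": 0, "ry": -0.25, "rz": 0.18}, {"gripper": -1, "x": 0, "y": 0, "z": -0.8, "rx": 0, "ry": 0, "rz": 0}, {"gripper": -1, "x": 0, "y": 0, "z": -0.8, "rx": 0, "ry": 0, "rz": 0}, {"gripper": -1, "x": 0, "y": 0, "z": -0.4, "rx": 0, "ry": 0, "rz": 0}, {"gripper": -1, "x": 0, "y": 0, "z": 0, "rx": 0, "ry": 0, "rz": 0}])

```text
t: 14.72
tool_pos: [0.4382, -0.2802, 0.0808]
orientation: [-0.004, 0.805, 0.593, 0.002]
contact_force: [-0.5, 0.7, 0.5]
finger_gap: 0.0854
```

```bash
python3 st.py;  python3 go.py .4353 -.2865 .003 -18; python3 -c "
from h import *
snap('wrist','w13')"
```

```text
t 14.725 pos [ 0.4382 -0.2802  0.0808] j [-0.57  0.17 -0.33  1.08  0.01  1.3 ] F [-0.5  0.7  0.5] gap 0.0854
zaxis [-0.002  0.008 -1.   ] y az -17.3 yz -0.004 grasp pt [ 0.4382 -0.2803  0.0995] 0.0187
dpos units [-0.048 -0.105 -1.296] rot units [-0.1  -0.02 -0.14]
```

View pics/w13.png

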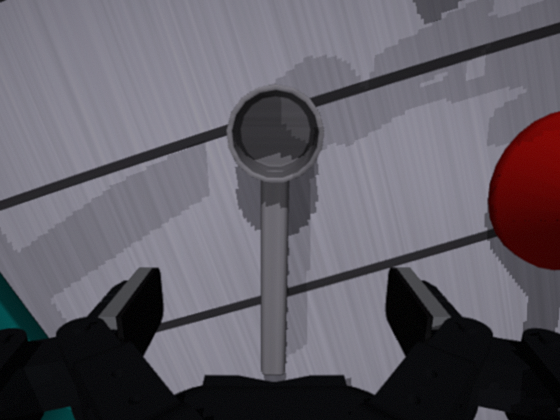

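```bash
python3 - <<'E'
from h import *
c=load('w13');cup=onplane(c,[[275,134]],.03);end=onplane(c,[[273.5,375]],.018);print(cup,end);d=(cup-end)[0,:2];u=d/np.linalg.norm(d);print(np.linalg.norm(d),np.degrees(np.arctan2(d[1],d[0])),cup[0,:2]-.062*u,end[0,:2]+.093*u)
E
```

```text
[[ 0.45447411 -0.22882718  0.03      ]] [[ 0.40790411 -0.37590913  0.018     ]]
0.15427853271745015 72.43085057557727 [ 0.435759   -0.28793508] [ 0.43597678 -0.28724727]
```

Call:
step_arm(targets=[{"gripper": -1, "x": -0.03, "y": -0.11, "z": -0.6, "rx": -0.1, "ry": 0, "rz": -0.14}, {"gripper": -1, "x": 0, "y": 0, "z": -0.4, "rx": 0, "ry": 0, "rz": 0}, {"gripper": -1, "x": 0, "y": 0, "z": -0.2, "rx": 0, "ry": 0, "rz": 0}, {"gripper": -1, "x": 0, "y": 0, "z": 0, "rx": 0, "ry": 0, "rz": 0}])

```text
t: 15.28
tool_pos: [0.4419, -0.288, 0.0134]
orientation: [0.004, 0.808, 0.589, 0.001]
contact_force: [-0.4, -0.8, 1.4]
finger_gap: 0.0852
```

```bash
python3 st.py
```

```text
t 15.275 pos [ 0.4419 -0.288   0.0134] j [-0.58  0.22 -0.42  0.92 -0.    1.3 ] F [-0.4 -0.8  1.4] gap 0.0852
zaxis [ 0.007 -0.005 -1.   ] y az -17.8 yz 0.008 grasp pt [ 0.4418 -0.2879  0.0321] 0.0187
```

Call:
step_arm(targets=[{"gripper": -1, "x": -0.1, "y": 0, "z": -0.16, "rx": 0, "ry": 0, "rz": -0.05}, {"gripper": -1, "x": 0, "y": 0, "z": 0, "rx": 0, "ry": 0, "rz": 0}])

```text
t: 15.52
tool_pos: [0.4368, -0.2886, 0.0052]
orientation: [0.005, 0.809, 0.587, 0.002]
contact_force: [0.6, 0.8, -0.3]
finger_gap: 0.0852
```

```bash
python3 st.py
```

```text
t 15.525 pos [ 0.4368 -0.2886  0.0052] j [-0.58  0.21 -0.45  0.9  -0.    1.3 ] F [ 0.6  0.8 -0.3] gap 0.0852
zaxis [ 0.009 -0.007 -1.   ] y az -18.1 yz 0.011 grasp pt [ 0.4366 -0.2885  0.0239] 0.0187
```

Call:
step_arm(targets=[{"gripper": -1, "x": 0, "y": 0, "z": -0.07, "rx": 0.08, "ry": 0.1, "rz": 0}, {"gripper": 0.3, "x": 0, "y": 0, "z": 0, "rx": 0, "ry": 0, "rz": 0}, {"gripper": 1, "x": 0, "y": 0, "z": 0, "rx": 0, "ry": 0, "rz": 0}, {"gripper": 1, "x": 0, "y": 0, "z": 0, "rx": 0, "ry": 0, "rz": 0}, {"gripper": 1, "x": 0, "y": 0, "z": 0, "rx": 0, "ry": 0, "rz": 0}, {"gripper": 1, "x": 0, "y": 0, "z": 0, "rx": 0, "ry": 0, "rz": 0}], force=60)

```text
t: 16.27
tool_pos: [0.4376, -0.2893, 0.0022]
orientation: [0.001, 0.809, 0.587, 0.001]
contact_force: [0.4, -0.2, -0.2]
finger_gap: 0.0142
```

```bash
python3 st.py
```

```text
t 16.275 pos [ 0.4376 -0.2893  0.0022] j [-0.58  0.23 -0.44  0.9   0.    1.3 ] F [ 0.4 -0.2 -0.2] gap 0.0142
zaxis [ 0.002 -0.    -1.   ] y az -18.1 yz 0.002 grasp pt [ 0.4376 -0.2893  0.0209] 0.0187
```

Call:
step_arm(targets=[{"gripper": 1, "x": 0, "y": 0, "z": 0.3, "rx": 0, "ry": 0, "rz": 0}, {"gripper": 1, "x": 0, "y": 0, "z": 0.7, "rx": 0, "ry": 0, "rz": 0}, {"gripper": 1, "x": 0, "y": 0, "z": 0, "rx": 0, "ry": 0, "rz": 0}])

```text
t: 16.65
tool_pos: [0.4366, -0.2886, 0.0624]
orientation: [-0.001, 0.809, 0.587, 0.0]
contact_force: [0.4, -0.4, -1.2]
finger_gap: 0.0143
```

```bash
python3 st.py; python3 -c "
from h import *
snap('wrist','w14');snap('side','s14')
cv2.imwrite('pics/s14z.png',cv2.resize(cv2.imread('pics/s14.png')[180:320,180:360],None,fx=3.3,fy=3.3,interpolation=cv2.INTER_CUBIC))"
```

```text
t 16.65 pos [ 0.4366 -0.2886  0.0624] j [-0.58  0.18 -0.35  1.04  0.    1.3 ] F [ 0.4 -0.4 -1.2] gap 0.0143
zaxis [-0.001  0.001 -1.   ] y az -18.1 yz -0.001 grasp pt [ 0.4366 -0.2886  0.0811] 0.0187
```

View pics/w14.png

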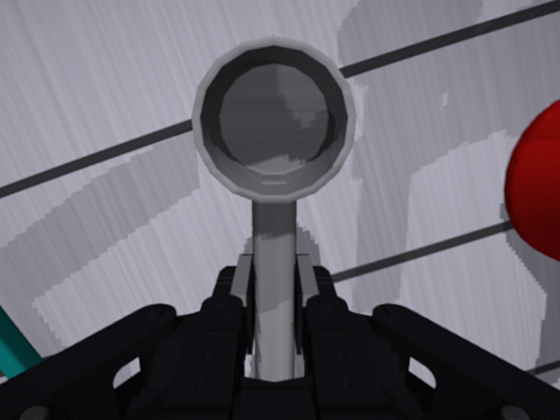

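View pics/s14z.png

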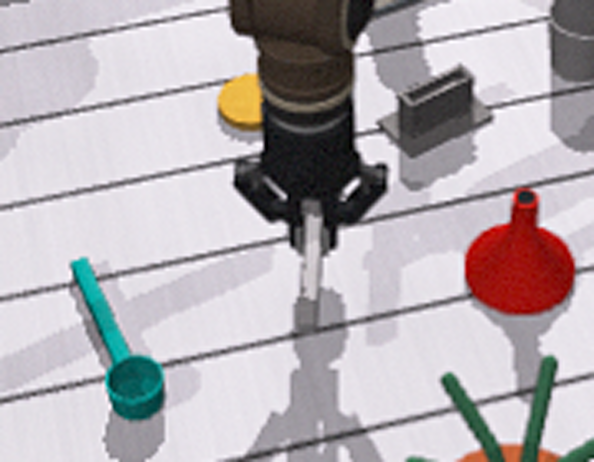

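```bash
python3 - <<'E'
from h import *
from case import *
c=load('w14');p=onplane(c,[[274,119]],.0902);T=tool();print(p,T[:3,:3].T@(p[0]-T[:3,3]))
E
```

```text
[[ 0.45621265 -0.22801739  0.0902    ]] [ 0.0631215   0.00188682 -0.03081028]
```

Call:
step_arm(targets=[{"gripper": 1, "x": 0, "y": 0.1, "z": 0.8, "rx": 0, "ry": 0, "rz": 0}, {"gripper": 1, "x": 0.05, "y": 0.4, "z": 0.8, "rx": 0, "ry": 0, "rz": 0.5}, {"gripper": 1, "x": 0.05, "y": 0.7, "z": 0, "rx": 0, "ry": 0, "rz": 0.5}, {"gripper": 1, "x": 0.05, "y": 0.7, "z": 0, "rx": 0, "ry": 0, "rz": 0.5}, {"gripper": 1, "x": 0.05, "y": 0.7, "z": 0, "rx": 0, "ry": 0, "rz": 0.5}, {"gripper": 1, "x": 0.05, "y": 0.7, "z": 0, "rx": 0, "ry": 0, "rz": 0.5}, {"gripper": 1, "x": 0.05, "y": 0.7, "z": 0, "rx": 0, "ry": 0, "rz": 0.5}, {"gripper": 1, "x": 0.05, "y": 0.7, "z": 0, "rx": 0, "ry": 0, "rz": 0.5}, {"gripper": 1, "x": 0.05, "y": 0.7, "z": 0, "rx": 0, "ry": 0, "rz": 0.5}, {"gripper": 1, "x": 0.05, "y": 0.7, "z": 0, "rx": 0, "ry": 0, "rz": 0.5}, {"gripper": 1, "x": 0.05, "y": 0.7, "z": 0, "rx": 0, "ry": 0, "rz": 0.5}, {"gripper": 1, "x": 0.05, "y": 0.7, "z": 0, "rx": 0, "ry": 0, "rz": 0.5}, {"gripper": 1, "x": 0.05, "y": 0.7, "z": 0, "rx": 0, "ry": 0, "rz": 0.5}, {"gripper": 1, "x": 0.05, "y": 0.4, "z": 0, "rx": 0, "ry": 0, "rz": 0.5}, {"gripper": 1, "x": 0, "y": 0, "z": 0, "rx": 0, "ry": 0, "rz": 0}])

```text
t: 18.62
tool_pos: [0.4616, 0.2455, 0.1326]
orientation: [-0.014, 0.606, 0.795, -0.016]
contact_force: [0.0, -1.3, -2.2]
finger_gap: 0.015
```

```bash
python3 st.py; python3 go.py .4716 .2567 .06 15.6;python3 -c "
from h import *
snap('wrist','w15')"
```

```text
t 18.625 pos [0.4616 0.2455 0.1326] j [ 0.48  0.17 -0.2   1.24  0.01  1.78] F [ 0.  -1.3 -2.2] gap 0.015
zaxis [-0.042 -0.009 -0.999] y az 15.4 yz -0.043 grasp pt [0.4623 0.2456 0.1513] 0.0187
dpos units [ 0.167  0.187 -1.211] rot units [ 0.11 -0.48  0.05]
```

View pics/w15.png

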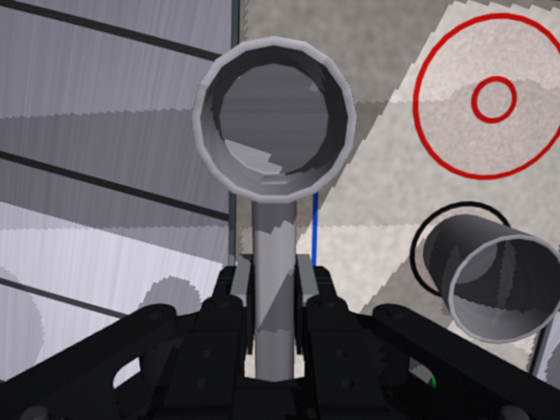

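Call:
step_arm(targets=[{"gripper": 1, "x": 0.08, "y": 0.1, "z": -0.4, "rx": 0.11, "ry": -0.48, "rz": 0.05}, {"gripper": 1, "x": 0.08, "y": 0.09, "z": -0.5, "rx": 0, "ry": 0, "rz": 0}, {"gripper": 1, "x": 0, "y": 0, "z": -0.3, "rx": 0, "ry": 0, "rz": 0}, {"gripper": 1, "x": 0, "y": 0, "z": 0, "rx": 0, "ry": 0, "rz": 0}])

```text
t: 19.18
tool_pos: [0.4693, 0.2512, 0.0562]
orientation: [-0.0, 0.607, 0.794, -0.002]
contact_force: [-0.4, -0.3, -0.3]
finger_gap: 0.0145
```

```bash
python3 st.py; python3 go.py .4716 .2567 .01 15.6;python3 -c "
from h import *
snap('wrist','w16')"
```

```text
t 19.175 pos [0.4693 0.2512 0.0562] j [ 0.49  0.2  -0.34  1.03 -0.    1.8 ] F [-0.4 -0.3 -0.3] gap 0.0145
zaxis [-0.003 -0.003 -1.   ] y az 15.2 yz -0.004 grasp pt [0.4694 0.2512 0.0749] 0.0187
dpos units [ 0.038  0.092 -0.77 ] rot units [ 0.04 -0.03  0.08]
```

View pics/w16.png

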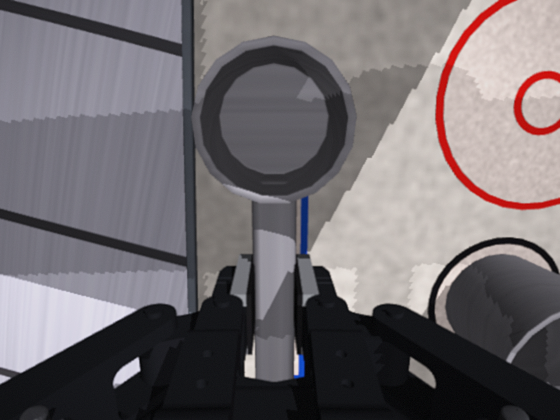

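Call:
step_arm(targets=[{"gripper": 1, "x": 0.02, "y": 0.09, "z": -0.35, "rx": 0.04, "ry": -0.03, "rz": 0.08}, {"gripper": 1, "x": 0.02, "y": 0, "z": -0.3, "rx": 0, "ry": 0, "rz": 0}, {"gripper": 1, "x": 0, "y": 0, "z": 0, "rx": 0, "ry": 0, "rz": 0}])

```text
t: 19.6
tool_pos: [0.4741, 0.2561, 0.0205]
orientation: [0.001, 0.606, 0.796, 0.002]
contact_force: [-0.0, -0.5, -0.5]
finger_gap: 0.0143
```

```bash
python3 st.py; python3 go.py .4716 .2567 .009 15.6;python3 -c "
from h import *
snap('wrist','w17')"
```

```text
t 19.6 pos [0.4741 0.2561 0.0205] j [ 0.5   0.23 -0.39  0.95  0.    1.8 ] F [-0.  -0.5 -0.5] gap 0.0143
zaxis [ 0.005  0.003 -1.   ] y az 15.4 yz 0.005 grasp pt [0.474  0.256  0.0392] 0.0187
dpos units [-0.042  0.011 -0.191] rot units [-0.03  0.05  0.03]
```

View pics/w17.png

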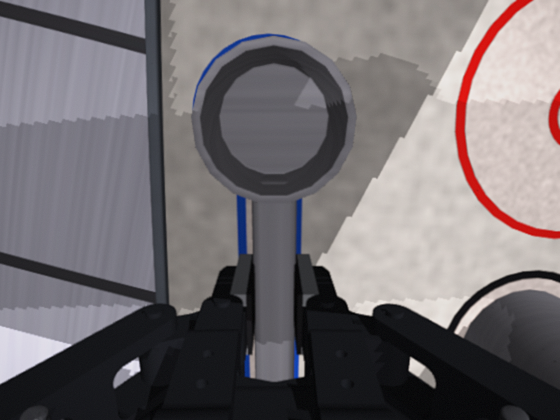

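Call:
step_arm(targets=[{"gripper": 1, "x": -0.04, "y": 0.02, "z": -0.17, "rx": 0, "ry": 0.05, "rz": 0.03}, {"gripper": 1, "x": 0, "y": 0, "z": 0, "rx": 0, "ry": 0, "rz": 0}])

```text
t: 19.9
tool_pos: [0.4731, 0.2579, 0.0125]
orientation: [0.0, 0.605, 0.796, 0.003]
contact_force: [0.5, -0.2, -1.1]
finger_gap: 0.0144
```

```bash
python3 st.py; python3 go.py .4716 .2567 .009 15.6;python3 -c "
from h import *
snap('wrist','w18')"
```

```text
t 19.9 pos [0.4731 0.2579 0.0125] j [ 0.5   0.24 -0.4   0.93  0.    1.8 ] F [ 0.5 -0.2 -1.1] gap 0.0144
zaxis [ 0.004  0.005 -1.   ] y az 15.6 yz 0.005 grasp pt [0.4731 0.2578 0.0312] 0.0187
dpos units [-0.026 -0.02  -0.059] rot units [-0.05  0.04  0.01]
```

View pics/w18.png

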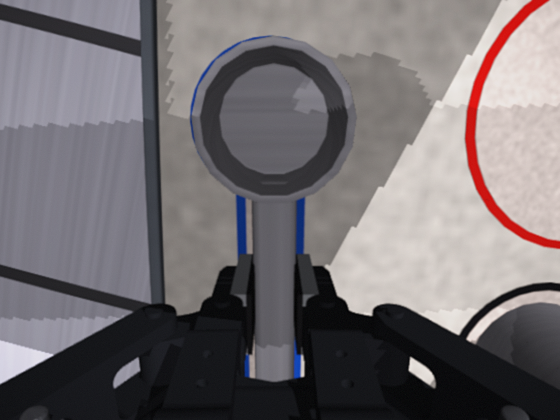

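Call:
step_arm(targets=[{"gripper": 1, "x": -0.03, "y": -0.02, "z": -0.07, "rx": 0, "ry": 0, "rz": 0}, {"gripper": 1, "x": 0, "y": 0, "z": -0.02, "rx": 0, "ry": 0, "rz": 0}])

```text
t: 20.2
tool_pos: [0.472, 0.2571, 0.0082]
orientation: [0.001, 0.605, 0.796, 0.004]
contact_force: [-2.6, -1.0, 4.7]
finger_gap: 0.0143
```

```bash
python3 st.py
```

```text
t 20.2 pos [0.472  0.2571 0.0082] j [ 0.5   0.24 -0.41  0.92  0.    1.8 ] F [-2.6 -1.   4.7] gap 0.0143
zaxis [ 0.006  0.005 -1.   ] y az 15.6 yz 0.007 grasp pt [0.4719 0.257  0.0269] 0.0187
```

Call:
step_arm(targets=[{"gripper": 0.6, "x": 0, "y": 0, "z": 0, "rx": 0, "ry": 0, "rz": 0}, {"gripper": 0, "x": 0, "y": 0, "z": 0, "rx": 0, "ry": 0, "rz": 0}, {"gripper": 0, "x": 0, "y": 0, "z": 0, "rx": 0, "ry": 0, "rz": 0}, {"gripper": 0, "x": 0, "y": 0, "z": 0.3, "rx": 0, "ry": 0, "rz": 0}, {"gripper": 0, "x": 0, "y": 0, "z": 0.8, "rx": 0, "ry": 0, "rz": 0}, {"gripper": 0, "x": 0, "y": 0, "z": 0.8, "rx": 0, "ry": 0, "rz": 0}, {"gripper": 0, "x": 0, "y": 0, "z": 0.8, "rx": 0, "ry": 0, "rz": 0}, {"gripper": 0, "x": 0, "y": 0, "z": 0, "rx": 0, "ry": 0, "rz": 0}])

```text
t: 21.2
tool_pos: [0.4714, 0.2568, 0.1751]
orientation: [0.001, 0.605, 0.796, 0.004]
contact_force: [0.4, -0.5, -0.4]
finger_gap: 0.0429
```

```bash
python3 st.py; python3 -c "
from h import *
snap('wrist','w19')
cv2.imwrite('pics/w19b.png',cv2.resize(cv2.imread('pics/w19.png'),None,fx=1.42,fy=1.42,interpolation=cv2.INTER_CUBIC))"
```

```text
t 21.2 pos [0.4714 0.2568 0.1751] j [ 0.5   0.15 -0.14  1.28  0.    1.8 ] F [ 0.4 -0.5 -0.4] gap 0.0429
zaxis [ 0.006  0.006 -1.   ] y az 15.6 yz 0.007 grasp pt [0.4713 0.2567 0.1938] 0.0187
```

View pics/w19b.png

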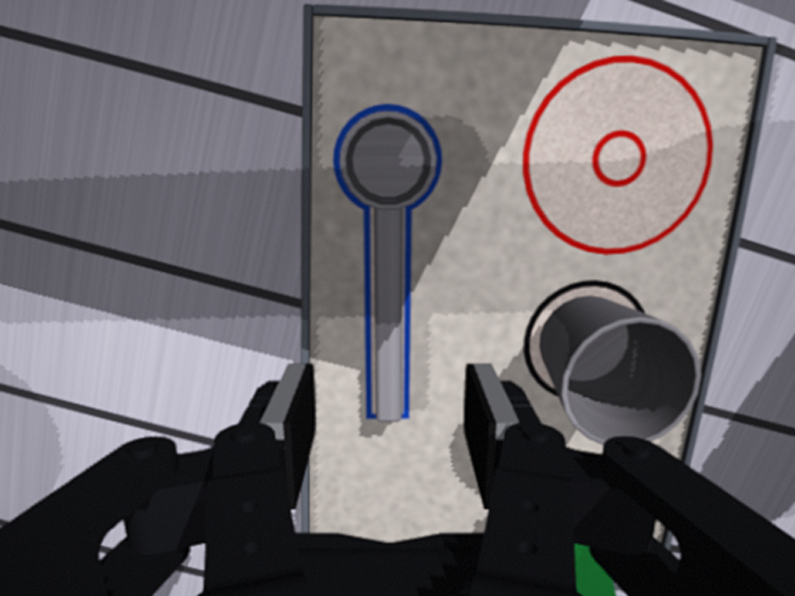

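Call:
step_arm(targets=[{"gripper": -0.4, "x": 0, "y": 0, "z": 0.8, "rx": 0, "ry": 0, "rz": 0}, {"gripper": -0.4, "x": 0, "y": -0.3, "z": 0.7, "rx": 0, "ry": 0, "rz": -0.4}, {"gripper": -0.4, "x": 0.18, "y": -0.72, "z": 0, "rx": 0, "ry": 0, "rz": -0.82}, {"gripper": -0.4, "x": 0.18, "y": -0.72, "z": 0, "rx": 0, "ry": 0, "rz": -0.82}, {"gripper": -0.4, "x": 0.18, "y": -0.72, "z": 0, "rx": 0, "ry": 0, "rz": -0.82}, {"gripper": -0.4, "x": 0.18, "y": -0.72, "z": 0, "rx": 0, "ry": 0, "rz": -0.82}, {"gripper": -0.4, "x": 0.18, "y": -0.72, "z": 0, "rx": 0, "ry": 0, "rz": -0.82}, {"gripper": -0.4, "x": 0.18, "y": -0.72, "z": 0, "rx": 0, "ry": 0, "rz": -0.82}, {"gripper": -0.4, "x": 0.18, "y": -0.72, "z": 0, "rx": 0, "ry": 0, "rz": -0.82}, {"gripper": -0.4, "x": 0.18, "y": -0.72, "z": 0, "rx": 0, "ry": 0, "rz": -0.82}, {"gripper": -0.4, "x": 0.18, "y": -0.72, "z": 0, "rx": 0, "ry": 0, "rz": -0.82}, {"gripper": -0.4, "x": 0.18, "y": -0.72, "z": 0, "rx": 0, "ry": 0, "rz": -0.82}, {"gripper": -0.4, "x": 0.18, "y": -0.72, "z": 0, "rx": 0, "ry": 0, "rz": -0.82}, {"gripper": -0.4, "x": 0.18, "y": -0.72, "z": 0, "rx": 0, "ry": 0, "rz": -0.82}, {"gripper": -0.4, "x": 0, "y": 0, "z": 0, "rx": 0, "ry": 0, "rz": 0}])

```text
t: 23.12
tool_pos: [0.5957, -0.2978, 0.2376]
orientation: [-0.014, 0.895, 0.445, -0.008]
contact_force: [-0.9, 0.3, -0.6]
finger_gap: 0.0596
```

```bash
python3 st.py; python3 go.py .618 -.316 .16 -40; python3 -c "
from h import *
snap('wrist','w20')"
```

```text
t 23.125 pos [ 0.5957 -0.2978  0.2376] j [-0.47  0.44  0.39  1.55  0.    1.75] F [-0.9  0.3 -0.6] gap 0.0596
zaxis [-0.028  0.018 -0.999] y az -37.2 yz -0.033 grasp pt [ 0.5962 -0.2981  0.2563] 0.0187
dpos units [ 0.372 -0.304 -1.293] rot units [-0.21 -0.31 -0.57]
```

View pics/w20.png

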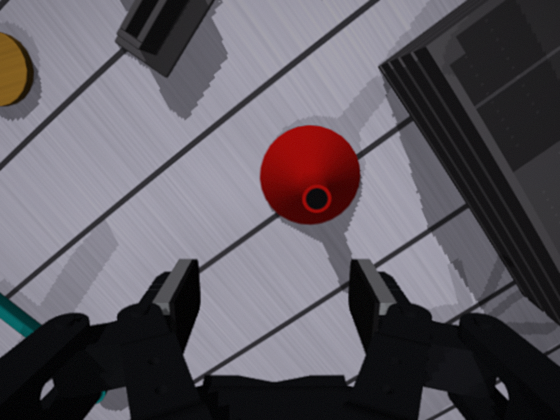

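```bash
python3 - <<'E'
from h import *
c=load('w20');hsv=cv2.cvtColor(c['px'],cv2.COLOR_RGB2HSV).astype(int)
m=(((hsv[...,0]<8)|(hsv[...,0]>172))&(hsv[...,1]>110)).astype(np.uint8)
k=cv2.findContours(m,cv2.RETR_EXTERNAL,1)[0];k=max(k,key=cv2.contourArea);e=cv2.fitEllipse(k);print(e,onplane(c,[e[0]],0),onplane(c,[[316,198]],.1))
E
```

```text
((309.5342712402344, 174.42105102539062), (97.66014099121094, 99.27469635009766), 60.02385330200195) [[ 0.61793125 -0.3159305   0.        ]] [[ 0.61706977 -0.31534083  0.1       ]]
```

Call:
step_arm(targets=[{"gripper": -0.4, "x": 0.37, "y": -0.3, "z": -0.5, "rx": -0.21, "ry": -0.31, "rz": -0.3}, {"gripper": -0.4, "x": 0, "y": 0, "z": -0.7, "rx": 0, "ry": 0, "rz": 0}, {"gripper": -0.4, "x": 0, "y": 0, "z": 0, "rx": 0, "ry": 0, "rz": 0}])

```text
t: 23.55
tool_pos: [0.6172, -0.3109, 0.1628]
orientation: [-0.001, 0.9, 0.435, -0.0]
contact_force: [-1.0, 0.0, 0.3]
finger_gap: 0.06
```

```bash
python3 st.py; python3 go.py .6175 -.3155 .062 -38
```

```text
t 23.55 pos [ 0.6172 -0.3109  0.1628] j [-0.47  0.46  0.25  1.37  0.    1.77] F [-1.   0.   0.3] gap 0.06
zaxis [-0.002  0.002 -1.   ] y az -38.4 yz -0.003 grasp pt [ 0.6173 -0.311   0.1815] 0.0187
dpos units [ 0.005 -0.076 -1.679] rot units [-0.03 -0.02  0.07]
```

Call:
step_arm(targets=[{"gripper": -0.4, "x": 0, "y": -0.08, "z": -0.3, "rx": 0, "ry": 0, "rz": 0}, {"gripper": -0.4, "x": 0, "y": 0, "z": -0.6, "rx": 0, "ry": 0, "rz": 0}, {"gripper": -0.4, "x": 0, "y": 0, "z": -0.6, "rx": 0, "ry": 0, "rz": 0}, {"gripper": -0.4, "x": 0, "y": 0, "z": -0.1, "rx": 0, "ry": 0, "rz": 0}, {"gripper": -0.4, "x": 0, "y": 0, "z": 0, "rx": 0, "ry": 0, "rz": 0}])

```text
t: 24.18
tool_pos: [0.6201, -0.3153, 0.0712]
orientation: [0.003, 0.899, 0.437, 0.003]
contact_force: [0.6, -0.2, 0.7]
finger_gap: 0.0599
```

```bash
python3 st.py; python3 go.py .6175 -.3155 .062 -38; python3 -c "
from h import *
snap('wrist','w21')"
```

```text
t 24.175 pos [ 0.6201 -0.3153  0.0712] j [-0.47  0.48  0.08  1.17  0.    1.77] F [ 0.6 -0.2  0.7] gap 0.0599
zaxis [ 0.007 -0.002 -1.   ] y az -38.2 yz 0.007 grasp pt [ 0.62   -0.3153  0.0899] 0.0187
dpos units [-0.044 -0.003 -0.153] rot units [0.03 0.08 0.03]
```

View pics/w21.png

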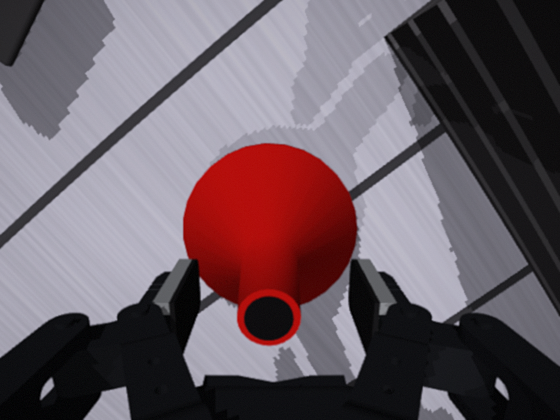

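Spout centred at column 269 between pads at 275 midline; correcting 2 mm and gripping.

Call:
step_arm(targets=[{"gripper": -0.4, "x": -0.05, "y": 0, "z": -0.14, "rx": 0.03, "ry": 0.08, "rz": 0}, {"gripper": 0.3, "x": 0, "y": 0, "z": 0, "rx": 0, "ry": 0, "rz": 0}, {"gripper": 1, "x": 0, "y": 0, "z": 0, "rx": 0, "ry": 0, "rz": 0}, {"gripper": 1, "x": 0, "y": 0, "z": 0, "rx": 0, "ry": 0, "rz": 0}, {"gripper": 1, "x": 0, "y": 0, "z": 0, "rx": 0, "ry": 0, "rz": 0}], force=30)

```text
t: 24.85
tool_pos: [0.6188, -0.3163, 0.0665]
orientation: [0.002, 0.899, 0.437, 0.002]
contact_force: [-0.6, -0.1, -1.4]
finger_gap: 0.0227
```

```bash
python3 st.py
```

```text
t 24.85 pos [ 0.6188 -0.3163  0.0665] j [-0.47  0.48  0.08  1.16  0.    1.76] F [-0.6 -0.1 -1.4] gap 0.0227
zaxis [ 0.005 -0.002 -1.   ] y az -38.2 yz 0.005 grasp pt [ 0.6187 -0.3163  0.0852] 0.0187
```

Call:
step_arm(targets=[{"gripper": 1, "x": 0, "y": 0, "z": 0.4, "rx": 0, "ry": 0, "rz": 0}, {"gripper": 1, "x": 0, "y": 0, "z": 0.9, "rx": 0, "ry": 0, "rz": 0}, {"gripper": 1, "x": -0.1, "y": 0.2, "z": 0.9, "rx": 0, "ry": 0, "rz": 0.4}, {"gripper": 1, "x": -0.2, "y": 0.6, "z": 0.7, "rx": 0, "ry": 0, "rz": 0.5}, {"gripper": 1, "x": -0.2, "y": 0.65, "z": 0.4, "rx": 0, "ry": 0, "rz": 0.5}, {"gripper": 1, "x": -0.2, "y": 0.65, "z": 0.1, "rx": 0, "ry": 0, "rz": 0.5}, {"gripper": 1, "x": -0.2, "y": 0.65, "z": 0, "rx": 0, "ry": 0, "rz": 0.5}, {"gripper": 1, "x": -0.2, "y": 0.65, "z": 0, "rx": 0, "ry": 0, "rz": 0.5}, {"gripper": 1, "x": -0.2, "y": 0.65, "z": 0, "rx": 0, "ry": 0, "rz": 0.5}, {"gripper": 1, "x": -0.2, "y": 0.65, "z": 0, "rx": 0, "ry": 0, "rz": 0.5}, {"gripper": 1, "x": -0.2, "y": 0.65, "z": 0, "rx": 0, "ry": 0, "rz": 0.5}, {"gripper": 1, "x": -0.1, "y": 0.65, "z": 0, "rx": 0, "ry": 0, "rz": 0.5}, {"gripper": 1, "x": 0, "y": 0, "z": 0, "rx": 0, "ry": 0, "rz": 0}])

```text
t: 26.48
tool_pos: [0.5037, 0.0546, 0.2742]
orientation: [0.001, 0.782, 0.623, 0.002]
contact_force: [0.3, -0.2, -0.4]
finger_gap: 0.023
```

```bash
python3 st.py; python3 go.py .5816 .3549 .2 8
```

```text
t 26.475 pos [0.5037 0.0546 0.2742] j [0.11 0.09 0.02 1.49 0.   1.9 ] F [ 0.3 -0.2 -0.4] gap 0.023
zaxis [ 0.003  0.001 -1.   ] y az -12.9 yz 0.003 grasp pt [0.5036 0.0546 0.2929] 0.0187
dpos units [ 1.299  5.005 -1.237] rot units [-0.02  0.04  4.19]
```

Call:
step_arm(targets=[{"gripper": 1, "x": 0.1, "y": 0.4, "z": 0, "rx": 0, "ry": 0, "rz": 0.5}, {"gripper": 1, "x": 0.15, "y": 0.6, "z": 0, "rx": 0, "ry": 0, "rz": 0.5}, {"gripper": 1, "x": 0.15, "y": 0.6, "z": 0, "rx": 0, "ry": 0, "rz": 0.5}, {"gripper": 1, "x": 0.15, "y": 0.6, "z": 0, "rx": 0, "ry": 0, "rz": 0.5}, {"gripper": 1, "x": 0.15, "y": 0.6, "z": 0, "rx": 0, "ry": 0, "rz": 0.5}, {"gripper": 1, "x": 0.15, "y": 0.6, "z": -0.1, "rx": 0, "ry": 0, "rz": 0.5}, {"gripper": 1, "x": 0.15, "y": 0.6, "z": -0.2, "rx": 0, "ry": 0, "rz": 0.5}, {"gripper": 1, "x": 0.15, "y": 0.6, "z": -0.3, "rx": 0, "ry": 0, "rz": 0.5}, {"gripper": 1, "x": 0.1, "y": 0.3, "z": -0.3, "rx": 0, "ry": 0, "rz": 0}, {"gripper": 1, "x": 0, "y": 0, "z": 0, "rx": 0, "ry": 0, "rz": 0}])

```text
t: 27.72
tool_pos: [0.5847, 0.3486, 0.2167]
orientation: [0.003, 0.663, 0.749, 0.0]
contact_force: [-0.4, -0.4, -0.8]
finger_gap: 0.0228
```

```bash
python3 st.py; python3 go.py .5816 .3549 .12 8;  python3 -c "
from h import *
snap('wrist','w22')"
```

```text
t 27.725 pos [0.5847 0.3486 0.2167] j [ 0.54  0.43  0.33  1.47 -0.01  1.99] F [-0.4 -0.4 -0.8] gap 0.0228
zaxis [ 0.005 -0.003 -1.   ] y az 6.9 yz 0.004 grasp pt [0.5846 0.3487 0.2354] 0.0187
dpos units [-0.051  0.104 -1.612] rot units [0.04 0.05 0.22]
```

View pics/w22.png

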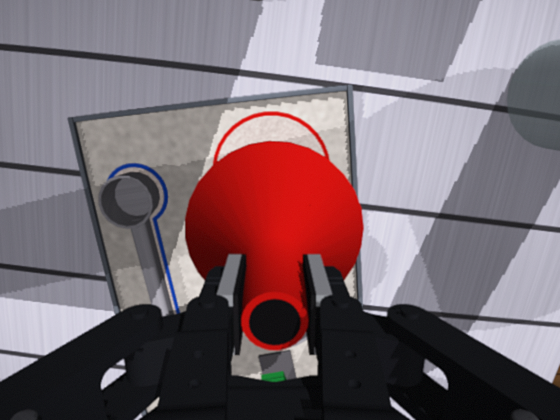

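Call:
step_arm(targets=[{"gripper": 1, "x": -0.05, "y": 0.1, "z": -0.7, "rx": 0.04, "ry": 0.05, "rz": 0}, {"gripper": 1, "x": 0, "y": 0, "z": -0.7, "rx": 0, "ry": 0, "rz": 0}, {"gripper": 1, "x": 0, "y": 0, "z": -0.3, "rx": 0, "ry": 0, "rz": 0}, {"gripper": 1, "x": 0, "y": 0, "z": 0, "rx": 0, "ry": 0, "rz": 0}])

```text
t: 28.28
tool_pos: [0.5835, 0.3483, 0.1199]
orientation: [0.002, 0.666, 0.746, 0.004]
contact_force: [-0.1, -0.6, 0.2]
finger_gap: 0.0225
```

```bash
python3 st.py; python3 go.py .5816 .3549 .0755 8;  python3 -c "
from h import *
snap('wrist','w23')"
```

```text
t 28.275 pos [0.5835 0.3483 0.1199] j [ 0.54  0.43  0.12  1.25 -0.    2.  ] F [-0.1 -0.6  0.2] gap 0.0225
zaxis [ 0.008  0.003 -1.   ] y az 6.4 yz 0.009 grasp pt [0.5834 0.3482 0.1386] 0.0187
dpos units [-0.032  0.11  -0.74 ] rot units [-0.03  0.09  0.31]
```

View pics/w23.png

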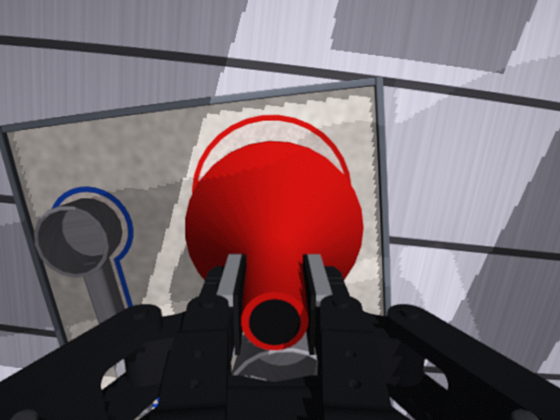

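Call:
step_arm(targets=[{"gripper": 1, "x": -0.05, "y": 0.12, "z": -0.35, "rx": -0.03, "ry": 0.09, "rz": 0}, {"gripper": 1, "x": 0, "y": 0, "z": -0.25, "rx": 0, "ry": 0, "rz": 0}, {"gripper": 1, "x": 0, "y": 0, "z": 0, "rx": 0, "ry": 0, "rz": 0}])

```text
t: 28.7
tool_pos: [0.5822, 0.3562, 0.0859]
orientation: [0.001, 0.667, 0.745, 0.003]
contact_force: [0.4, 0.1, -0.7]
finger_gap: 0.0229
```

```bash
python3 st.py; python3 go.py .5816 .3549 .0735 8;  python3 -c "
from h import *
snap('wrist','w24')"
```

```text
t 28.7 pos [0.5822 0.3562 0.0859] j [ 0.55  0.45  0.07  1.19 -0.    2.01] F [ 0.4  0.1 -0.7] gap 0.0229
zaxis [ 0.005  0.003 -1.   ] y az 6.4 yz 0.006 grasp pt [0.5821 0.3561 0.1046] 0.0187
dpos units [-0.01  -0.021 -0.207] rot units [-0.04  0.06  0.33]
```

View pics/w24.png

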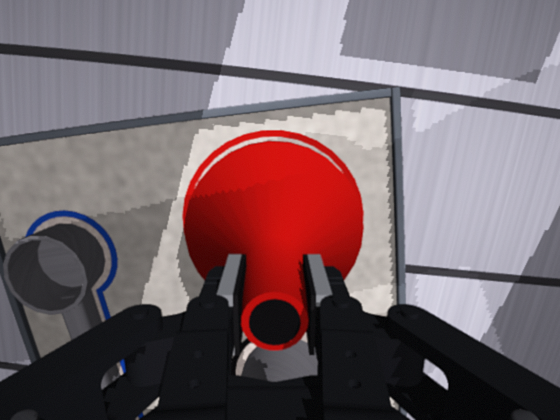

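Call:
step_arm(targets=[{"gripper": 1, "x": -0.01, "y": 0, "z": -0.15, "rx": 0, "ry": 0, "rz": 0}, {"gripper": 1, "x": 0, "y": 0, "z": -0.06, "rx": 0, "ry": 0.05, "rz": 0}, {"gripper": 1, "x": 0, "y": 0, "z": -0.03, "rx": 0, "ry": 0, "rz": 0}])

```text
t: 29.12
tool_pos: [0.5823, 0.3568, 0.0723]
orientation: [-0.0, 0.667, 0.745, 0.002]
contact_force: [-1.1, -1.2, 14.6]
finger_gap: 0.0223
```

```bash
python3 st.py; python3 go.py .5816 .3549 .0735 8;  python3 -c "
from h import *
snap('wrist','w25')"
```

```text
t 29.125 pos [0.5823 0.3568 0.0723] j [0.55 0.46 0.05 1.16 0.   2.01] F [-1.1 -1.2 14.6] gap 0.0223
zaxis [ 0.003  0.004 -1.   ] y az 6.4 yz 0.003 grasp pt [0.5822 0.3567 0.091 ] 0.0187
dpos units [-0.011 -0.031  0.02 ] rot units [-0.05  0.03  0.32]
```

View pics/w25.png

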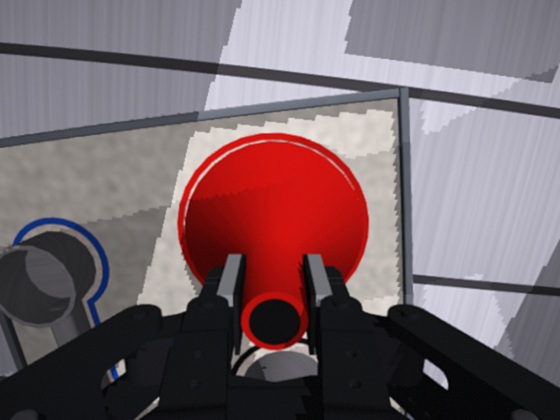

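Call:
step_arm(targets=[{"gripper": 1, "x": 0, "y": 0, "z": 0, "rx": 0, "ry": 0, "rz": 0}, {"gripper": 0.5, "x": 0, "y": 0, "z": 0, "rx": 0, "ry": 0, "rz": 0}, {"gripper": 0, "x": 0, "y": 0, "z": 0, "rx": 0, "ry": 0, "rz": 0}, {"gripper": -0.2, "x": 0, "y": 0, "z": 0, "rx": 0, "ry": 0, "rz": 0}, {"gripper": -0.2, "x": 0, "y": 0, "z": 0.4, "rx": 0, "ry": 0, "rz": 0}, {"gripper": -0.2, "x": 0, "y": 0, "z": 0.8, "rx": 0, "ry": 0, "rz": 0}, {"gripper": -0.2, "x": 0, "y": 0, "z": 0.9, "rx": 0, "ry": 0, "rz": 0}, {"gripper": -0.2, "x": -0.4, "y": -0.2, "z": 0.9, "rx": 0, "ry": 0, "rz": 0}, {"gripper": -0.2, "x": -0.7, "y": -0.2, "z": 0.4, "rx": 0, "ry": 0, "rz": 0}, {"gripper": -0.2, "x": -0.7, "y": -0.2, "z": 0, "rx": 0, "ry": 0, "rz": 0}, {"gripper": -0.2, "x": 0, "y": 0, "z": 0, "rx": 0, "ry": 0, "rz": 0}])

```text
t: 30.55
tool_pos: [0.4707, 0.319, 0.2825]
orientation: [-0.0, 0.667, 0.745, 0.003]
contact_force: [-0.2, -0.7, 0.4]
finger_gap: 0.0511
```

```bash
python3 st.py;  python3 -c "
from h import *
snap('wrist','w26');snap('side','s26');snap('top','t26')
cv2.imwrite('pics/s26z.png',cv2.resize(cv2.imread('pics/s26.png')[100:230,210:380],None,fx=4,fy=4,interpolation=cv2.INTER_CUBIC))"
```

```text
t 30.55 pos [0.4707 0.319  0.2825] j [0.59 0.21 0.18 1.53 0.   2.05] F [-0.2 -0.7  0.4] gap 0.0511
zaxis [ 0.004  0.005 -1.   ] y az 6.4 yz 0.004 grasp pt [0.4707 0.3189 0.3012] 0.0187
```

View pics/w26.png

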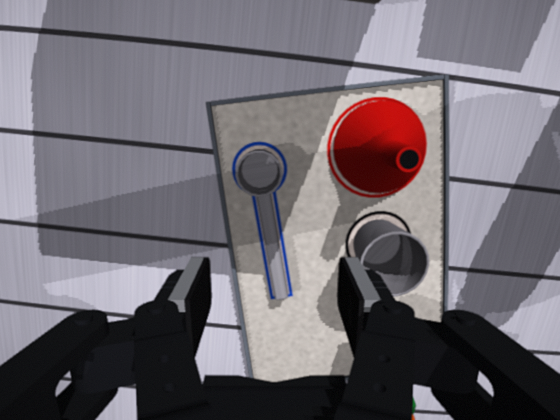

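View pics/s26z.png

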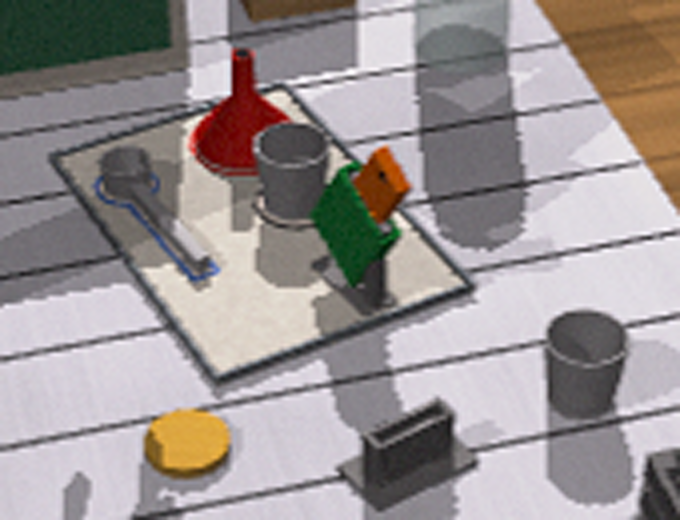

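View pics/t26.png

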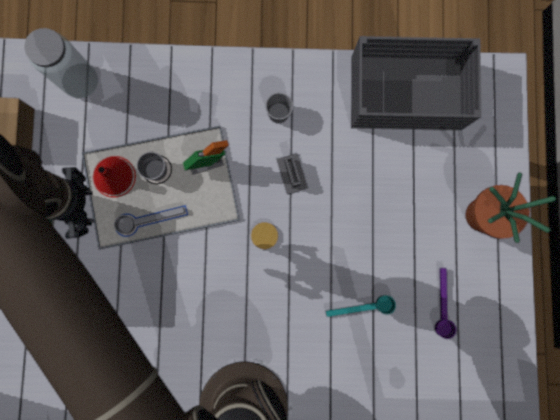

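```bash
python3 - <<'E'
from h import *
c=load('w26');f=lambda p,z:(onplane(c,[p],z)[0,:2]*1000).round(1)
print('tip',f((408.5,159),.106),'target 581.6 354.9')
hsv=cv2.cvtColor(c['px'],cv2.COLOR_RGB2HSV).astype(int)
print('cup rim',f((260.5,171.5),.036),'blue ring',f((259.5,169),.006),'bar end',f((281,298),.024),'blue end',f((281,297),.006))
t=load('t26');print('top: funnel tip',(onplane(t,[[103,170]],.106)*1000).round())
print(ctrl.observe()['qd'].round(3)); ctrl.job_done()
E
```

```text
tip [583.5 356.3] target 581.6 354.9
cup rim [458.  319.4] blue ring [456.3 317. ] bar end [497.4 170.1] blue end [498.8 161.8]
top: funnel tip [[581. 352. 106.]]
[-0.005  0.026  0.005  0.001 -0.001 -0.002]
the job is handed in; nothing more can be done
```

I made up the kit on the tray and handed the job in at about 31 s of the 72 s allowed. No verdict was reported, so the figures below are my own last camera checks.

- **Scraper:** it is blade first in the green case. A last push along the case met about 46 N without it going any deeper, and the pictures show the handle on the mouth. The case's height was uncertain: two ways of measuring it differed by about 9 mm. I took the larger value, because the side view agreed with it. The computed origin stopped at 4.5 to 6 mm, not the nominal 3 mm, and I put that down to this error.
- **Scoop:** it lies inside the blue outline with its cup on the round end. The cup measured about 3 mm from the outline's centre. The handle end sits about 2 mm inside its nominal 6 mm gap to the outline's end.
- **Funnel:** it stands upright on the red ring. The spout tip measured about 2 to 3 mm from the ring's centre in the wrist and top views.
- **Things to leave alone:** both steel cups and the brass lid stand where they were in the last pictures, as do the purple and turquoise look-alikes. The gripper is clear of everything.

The two wrist-camera views taken from different places disagreed by up to 6 mm on a few roughly picked points (tray corner, lid). I relied on the close-up views for every fit.

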